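# Find the exposure unit's key and open its lid

## Robot

A 6-joint arm with a two-finger parallel gripper is mounted at the origin on the work surface. World frame = base frame: x ahead of the robot, y to its left, z up, the work surface at z = 0. Lengths are in m, angles in rad, forces in N, time in s.
With the tool pointing down it reaches from about 0.35 to 0.925 m from the base axis. Payload 6.4 kg.
Tool frame: the origin (TCP) lies at the very end of the fingers, on their centre line; the grasp point (between the pads) lies 19 mm behind it; x points along the fingers, y is the direction in which the jaws open and shut, and the axes are right-handed (so a half turn about x gives the same grasp; the last joint's range is limited). The gripper opens to 85 mm and grips with 20 to 120 N. Pads are 22 mm wide; open, the fingers measure 114 mm over their backs; the gripper's body (76 mm by 85 mm) begins 54 mm behind the grasp point. The pads swing forward as they close: fully open they stand 13 mm farther back than shut.
Start: joints at [1.031, 0.245, 1.558, -0, 1.339, -0.174], TCP at [0.233, 0.607, 0.231] pointing down, gripper open.
Joint ranges: [-3.13, 3.13], [-1.02, 2.26], [0.13, 2.54], [-0.95, 4.09], [0.21, 2.88], [-2.74, 2.74]. Speed limits (rad/s): [2.57, 2.57, 3.14, 3.14, 3.14, 3.14].

## Interface

Orientations are given as a unit quaternion [x, y, z, w].
In Python, from station import ctrl gives the robot as it stands.
- The arm moves only by the tool arm_command, never from a script. Its argument "rows" is a list of rows, each a list of 3 entries, a list of its own where there are three numbers: the turn, a rotation vector about the tool's x, y, z in degrees, then the shift along the tool's x, y, z in m, then the gripper's target within -1 to 1 (fully open at 1, half-way at 0, shut at -1). A call has exactly 10 rows; each row shifts and turns the pose as measured when the row begins, along the tool's axes as they then stand; what a row does not reach is not made up. A row lasts 1/10 s, in which the tool goes at most 50 mm and 8.59 degrees, less where a joint would pass 70% of its speed; a pose out of reach is approached as far as the arm can. A call is refused whole if a number of a shift passes 0.05 or a number of a turn 8.59, either way. A call with a gripper value outside its range is refused whole. The fingers move at their own pace and stop on an object; "force" is the grip in N (left out, the last holds). Time passes only in rows, so rows that do not move let the fingers close, or fill a call up. It gives the time, the measured TCP pose, the force and the opening at its end, in the units of the state.
- ctrl.state(): the state, without advancing time (a new reading comes with each control period).
- ctrl.capture(name): name is "scene" or "top" or "wrist"; returns the picture (400x640x3 uint8, blue, green, red); there is no depth.
- ctrl.get_calibration(name): a dict with "camera_matrix" (3x3 intrinsics, pixels), "k1" (the pictures are not rectified: a ray, as slopes to the right and down, at radius r is drawn at 1 + k1 r^2 times it, then the intrinsics apply), "position" and "rotation" of the camera in the world. Camera axes: x right, y down, z forward; pixel columns grow to the right and rows downward; lengths in m; the calibration is good to about 2 mm. A picture is of the moment at which its call begins: read the wrist's pose just before it. get_calibration takes no time and is no camera call; for the wrist camera it gives the pose at the moment of the call.
- ctrl.job_done(): hands the job in, once; it reports no verdict.
The state is a dict: "time": time; "joints": joint angles; "joint_vel": joint speeds; "joint_torque": joint torques, N m; "tcp_pos": TCP position; "ee_rot": TCP orientation; "contact_force": force on the tool from outside, world axes, zero at the start; "moment": the same for the moment, N m; "grip_width": finger opening in m.
Only numpy, scipy, OpenCV 4.12 (cv2) and the standard library are available. Lean on these libraries where they do the work, as an engineer would, in place of code of your own. Each camera call takes 0.05 s, during which the arm holds its last target.

## Task

The lid of the exposure unit is locked and the tags are gone from the three keys in the wooden block. Try them one by one: put the key fully home in the keyhole, turn it clockwise, and if it will not turn put it back upright in the block; when you have the one that turns, turn it as far as it goes and leave it in the lock, then raise the lid by its handle until it stands well open, past 60 degrees, without shifting the ink jar, the small ink pot or the squeegee.

Things in the scene. Friction and masses are not known exactly. Their poses are not given: they have to be found in the camera images.
- keyhole (a point): centre of the keyhole's mouth, on a 60 mm square steel plate in the unit's fixed front deck, 90 mm above the table. Axes: x from the robot's side to the lid, y along the deck, z up. A slot 40 mm along y, 10 mm along x, bevelled 3 mm. A key goes in from above, bit along y, 45 mm deep, until its collar rests on the plate (centre of the head 36 mm above this point); only then can it turn.
- plug (a joint): the lock's plug, rad: 0 locked, grows as the key turns clockwise seen from above, 1.25 at its stop. The fitting key turns it easily after some 12 degrees of play, and it stays where left. A key that does not fit is stopped hard by the lock after about 15 degrees (plug under 0.2). Which key fits changes from start to start and cannot be seen.
- lid (a joint): the lid's hinge, rad: 0 shut, grows as the lid's front edge rises, 1.35 at its stop. Locked, it gives no more than about 0.04. Stiff hinges hold it at any angle; raising it takes about 7 N at the handle.
- lid_handle (a point): centre of the lid's handle, a round steel bar 11 mm thick, 120 mm long along y, on two posts, 35 mm in front (-x) of the lid's front face. Shut, it is 128 mm above the table and 40 mm above the deck, so that fingers can go under it or pinch it from above. Axes are the lid's and tilt with it.
- lid_hinge (a point): point on the lid's hinge line opposite the handle, 91 mm above the table; the line runs along y. Axes are the unit's. With the lid shut the handle is 237 mm in front (-x) and 37 mm above. The lid is 202 mm deep, 360 mm wide, 46 mm thick; the unit 340 mm deep and 360 mm wide.
- slot0 (a point): slot 0 of the fixed wooden key block (66 x 180 x 60 mm, three slots in a row along its y, 58 mm apart): centre of its mouth on the block's top. 43 mm along y, 13 mm along x, 52 mm deep; a key stands in it, bit along y, its collar on the block's top (centre of the head 36 mm above this point). Any key may stand in any slot.
- slot1 (a point): slot 1 of the fixed wooden key block (66 x 180 x 60 mm, three slots in a row along its y, 58 mm apart): centre of its mouth on the block's top. 43 mm along y, 13 mm along x, 52 mm deep; a key stands in it, bit along y, its collar on the block's top (centre of the head 36 mm above this point). Any key may stand in any slot.
- slot2 (a point): slot 2 of the fixed wooden key block (66 x 180 x 60 mm, three slots in a row along its y, 58 mm apart): centre of its mouth on the block's top. 43 mm along y, 13 mm along x, 52 mm deep; a key stands in it, bit along y, its collar on the block's top (centre of the head 36 mm above this point). Any key may stand in any slot.
- key_a_head (a point): double-bit steel key A, 98 mm long, 150 g, standing in the block. Point: centre of its head (the grip), a flat bar 16 mm wide (y), 10 mm thick (x), 34 mm tall, with a 3 mm thick round rim 25 mm across; z up along the shank. A 24 mm round collar, its underside 36 mm below this point, stops the key when home; under it 9 mm of 7 mm round shank, then the flat bit: 36 mm (y) x 5 mm (x) x 36 mm tall. Same either way round. Looks like the other keys.
- key_b_head (a point): double-bit steel key B, 98 mm long, 150 g, standing in the block. Point: centre of its head (the grip), a flat bar 16 mm wide (y), 10 mm thick (x), 34 mm tall, with a 3 mm thick round rim 25 mm across; z up along the shank. A 24 mm round collar, its underside 36 mm below this point, stops the key when home; under it 9 mm of 7 mm round shank, then the flat bit: 36 mm (y) x 5 mm (x) x 36 mm tall. Same either way round. Looks like the other keys.
- key_c_head (a point): double-bit steel key C, 98 mm long, 150 g, standing in the block. Point: centre of its head (the grip), a flat bar 16 mm wide (y), 10 mm thick (x), 34 mm tall, with a 3 mm thick round rim 25 mm across; z up along the shank. A 24 mm round collar, its underside 36 mm below this point, stops the key when home; under it 9 mm of 7 mm round shank, then the flat bit: 36 mm (y) x 5 mm (x) x 36 mm tall. Same either way round. Looks like the other keys.
- ink_jar: bystander: ink jar with a screw lid, 84 mm across, 100 mm tall; origin at the centre of its underside.
- squeegee: bystander: printing squeegee lying flat, 240 mm long along x, about 80 mm wide, 24 mm high; origin under its wooden handle.
- ink_pot: bystander: small ink pot with a screw lid, 60 mm across, 60 mm tall; origin at the centre of its underside.
Mind the look-alikes: they are no part of the job. Leave any red look-alike of the part that bears key_a_head alone. Leave any blue look-alike of the part that bears key_c_head alone.

How it is judged:
On the way, in this order (a step that is already met when the one before it is completed fails the run):
1. the lock is turned with the key that fits (value of joint plug above 1 rad and value of joint lid below 0.06 rad), for 0.2 s.
2. the lid is raised well open (value of joint each of plug, lid above 1 rad), for 0.2 s.
At the end, for the whole second after the job is handed in: The plug is turned past 1.0 rad and the lid stands open past 1.0 rad, at rest; each key stands upright (within 0.25 rad), fully home, either in the keyhole (head within 12 mm of its centre line) or in a slot of the block (within 14 mm), its centre of the head 30 to 42 mm above the plate or block (all of step 2 and velocity of joint lid between -0.05 and 0.05 rad/s and ((horizontal distance between key_a_head and keyhole below 0.012 m and z of key_a_head in the frame of keyhole between 0.03 and 0.042 m) or (horizontal distance between key_a_head and slot0 below 0.014 m and z of key_a_head in the frame of slot0 between 0.03 and 0.042 m) or (horizontal distance between key_a_head and slot1 below 0.014 m and z of key_a_head in the frame of slot1 between 0.03 and 0.042 m) or (horizontal distance between key_a_head and slot2 below 0.014 m and z of key_a_head in the frame of slot2 between 0.03 and 0.042 m)) and angle between each of key_a_head, key_b_head, key_c_head's own z axis and vertical below 0.25 rad and ((horizontal distance between key_b_head and keyhole below 0.012 m and z of key_b_head in the frame of keyhole between 0.03 and 0.042 m) or (horizontal distance between key_b_head and slot0 below 0.014 m and z of key_b_head in the frame of slot0 between 0.03 and 0.042 m) or (horizontal distance between key_b_head and slot1 below 0.014 m and z of key_b_head in the frame of slot1 between 0.03 and 0.042 m) or (horizontal distance between key_b_head and slot2 below 0.014 m and z of key_b_head in the frame of slot2 between 0.03 and 0.042 m)) and ((horizontal distance between key_c_head and keyhole below 0.012 m and z of key_c_head in the frame of keyhole between 0.03 and 0.042 m) or (horizontal distance between key_c_head and slot0 below 0.014 m and z of key_c_head in the frame of slot0 between 0.03 and 0.042 m) or (horizontal distance between key_c_head and slot1 below 0.014 m and z of key_c_head in the frame of slot1 between 0.03 and 0.042 m) or (horizontal distance between key_c_head and slot2 below 0.014 m and z of key_c_head in the frame of slot2 between 0.03 and 0.042 m))); the robot touches nothing.
It fails at once if the ink jar is shifted by more than 30 mm (distance of ink_jar from where it was at the start of the episode above 0.03 m).
It fails at once if the squeegee is shifted by more than 30 mm (distance of squeegee from where it was at the start of the episode above 0.03 m).
It fails at once if the ink pot is shifted by more than 30 mm (distance of ink_pot from where it was at the start of the episode above 0.03 m).
It also fails if it takes over 72 s, if anything falls off the work surface, if the arm or the gripper's body presses on something with over 40 N, if the wrist force passes 120 N, or if a joint passes its speed limit or range.

## Working session

There is one attempt and no reset: what is moved stays moved. The work goes in short steps, Python scripts to look and compute and a tool call to move; the robot and the scene stay as the last step left them, time stands still between calls to the robot, and variables do not carry over. Pictures are saved under pics/ and viewed, and the job is handed in when it is done.

Besides the shell and the picture viewer there is one more tool, called as a command line: name --argument value ..., lists and objects as JSON in quotes. arm_command: Moves the arm, as the interface text tells. Its arguments: {"type":"object","properties":{"rows":{"type":"array","items":{"type":"array"}},"force":{"type":"number"}},"required":["rows"]}

```bash
ls; mkdir -p pics; python3 - <<'E'
from station import ctrl
import cv2,numpy as np
s=ctrl.state();print(s)
for n in["scene","top","wrist"]:
    c=ctrl.get_calibration(n);print(n,c)
    cv2.imwrite(f"pics/{n}0.png",ctrl.capture(n))
E
```

```text
pics
{'time': 0.0, 'joints': array([ 1.03092065e+00,  2.45802348e-01,  1.55901650e+00, -3.49146335e-06,
        1.33869514e+00, -1.74092471e-01]), 'joint_vel': array([-1.15126835e-04,  6.15005003e-04, -1.04948480e-04,  4.43652167e-04,
       -6.46356182e-04,  2.61439658e-06]), 'joint_torque': array([ 9.62344966e-04, -4.29507279e+01, -3.26126647e+01, -5.43712906e-05,
        5.30751538e-03, -1.73107139e-06]), 'tcp_pos': array([0.2321926 , 0.6065171 , 0.23018648]), 'ee_rot': array([ 0.1279669 ,  0.69554957, -0.12924068,  0.69507706]), 'contact_force': array([-0.31972777,  0.07302928, -0.69961044]), 'moment': array([ 0.01265154,  0.0027347 , -0.00091612]), 'grip_width': 0.085732829400754}
scene {'camera_matrix': array([[497.20346229,   0.        , 316.24017056],
       [  0.        , 497.20346229, 194.4791645 ],
       [  0.        ,   0.        ,   1.        ]]), 'k1': 0.04789980669918508, 'position': array([ 1.65113256, -0.10528011,  0.79501146]), 'rotation': array([ 0.6482453 ,  0.59052095, -0.31275889, -0.36502728])}
top {'camera_matrix': array([[369.92540034,   0.        , 325.75263624],
       [  0.        , 369.92540034, 196.94507165],
       [  0.        ,   0.        ,   1.        ]]), 'k1': -0.08269095379085624, 'position': array([0.382786  , 0.05364386, 1.19716968]), 'rotation': array([ 0.71543552, -0.69444611,  0.05990272, -0.04804456])}
wrist {'camera_matrix': array([[330.22541768,   0.        , 317.30974212],
       [  0.        , 330.22541768, 198.80754403],
       [  0.        ,   0.        ,   1.        ]]), 'k1': -0.011665582403325842, 'position': array([0.16197447, 0.63397964, 0.37181601]), 'rotation': array([0.81504565, 0.56057911, 0.08266908, 0.12090273])}
```

View pics/scene0.png

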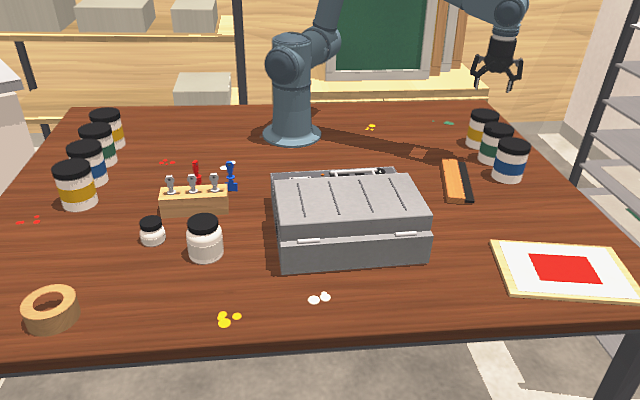

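View pics/top0.png

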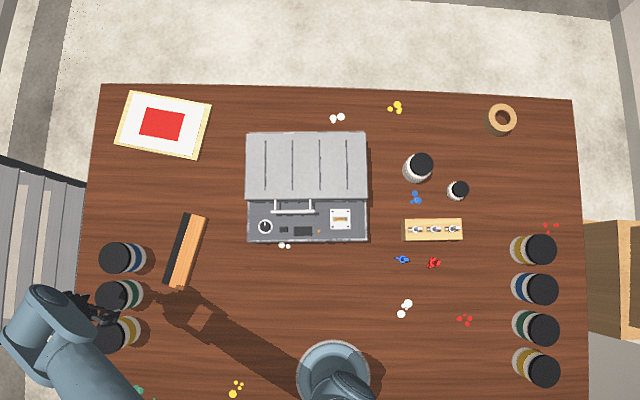

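View pics/wrist0.png

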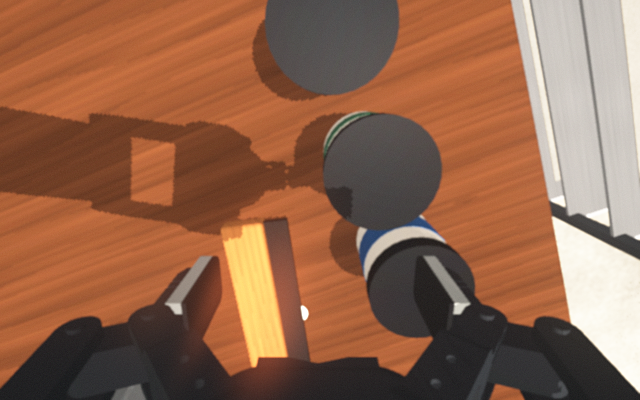

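```bash
cat > h.py <<'E'
from station import ctrl
import cv2,numpy as np
from scipy.spatial.transform import Rotation as R
def ray(c,px):
    K=c["camera_matrix"];d=np.array([(px[0]-K[0,2])/K[0,0],(px[1]-K[1,2])/K[1,1]])
    u=d.copy()
    for _ in range(20): u=d/(1+c["k1"]*(u@u))
    return c["position"],R.from_quat(c["rotation"]).apply([u[0],u[1],1])
def onz(c,px,z):
    o,d=ray(c,px);return o+d*(z-o[2])/d[2]
def proj(c,p):
    v=R.from_quat(c["rotation"]).inv().apply(np.array(p)-c["position"]);u=v[:2]/v[2]
    u=u*(1+c["k1"]*(u@u));K=c["camera_matrix"];return np.array([u[0]*K[0,0]+K[0,2],u[1]*K[1,1]+K[1,2]])
def tri(c1,p1,c2,p2):
    o1,d1=ray(c1,p1);o2,d2=ray(c2,p2);d1=d1/np.linalg.norm(d1);d2=d2/np.linalg.norm(d2)
    A=np.stack([d1,-d2],1);t=np.linalg.lstsq(A,o2-o1,rcond=None)[0]
    a=o1+t[0]*d1;b=o2+t[1]*d2;return (a+b)/2,np.linalg.norm(a-b)
def crop(img,x,y,w,h,k,name):
    cv2.imwrite(name,cv2.resize(img[y:y+h,x:x+w],None,fx=k,fy=k,interpolation=cv2.INTER_CUBIC))
E
python3 - <<'E'
from h import *
t=cv2.imread("pics/top0.png");s=cv2.imread("pics/scene0.png")
crop(t,240,180,240,100,3.3,"pics/topc.png")
crop(s,150,140,250,110,3.2,"pics/scc.png")
E
```

```text
(no output)
```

View pics/topc.png

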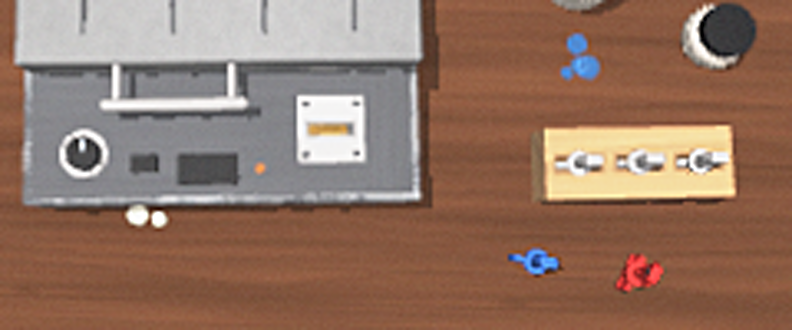

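View pics/scc.png

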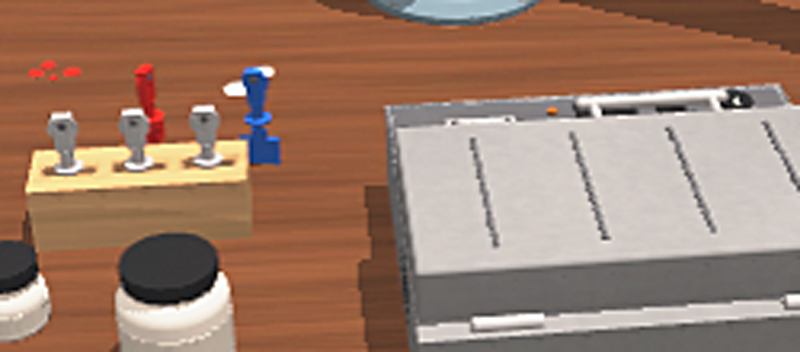

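```bash
python3 - <<'E'
from h import *
c=ctrl.get_calibration("top");sc=ctrl.get_calibration("scene")
f=lambda x,y:(240+(x+.5)/3.3-.5,180+(y+.5)/3.3-.5)
print("plate corners");
P=[onz(c,f(*p),.09) for p in[(297,95),(366,97),(364,163),(297,162)]];print(np.round(P,4));print(np.mean(P,0))
print("slot",onz(c,f(330,129),.09),onz(c,f(308,129),.09),onz(c,f(353,129),.09))
Q=[onz(c,f(*p),.06) for p in[(544,128),(733,124),(736,194),(546,201)]];print("block",np.round(Q,4),np.mean(Q,0))
print("heads", [np.round(onz(c,f(*p),.08),4) for p in[(581,163),(641,162),(702,161)]])
print("handle",[np.round(onz(c,f(*p),.128),4) for p in[(104,104),(245,103)]])
print("pot,jar",[np.round(onz(c,p,z),3) for p,z in[((458,190),.06),((421,166),.1)]])
print("lookalike blue red",onz(c,f(538,262),.1),onz(c,f(640,272),.1))
for p in [(581,163),(641,162),(702,161)]: pass
g=lambda x,y:(150+x/3.2,140+y/3.2)
for a,b in[((65,166),(702,161)),((138,161),(641,162)),((208,159),(581,163))]:
    print(tri(c,f(*b),sc,g(*a)))
E
```

```text
plate corners
[[ 0.5189  0.0247  0.09  ]
 [ 0.519  -0.0385  0.09  ]
 [ 0.4586 -0.0378  0.09  ]
 [ 0.4577  0.0231  0.09  ]]
[ 0.48855274 -0.00711671  0.09      ]
slot [ 0.48864337 -0.0061765   0.09      ] [0.48804559 0.01385972 0.09      ] [ 0.48926519 -0.02714551  0.09      ]
block [[ 0.4983 -0.2096  0.06  ]
 [ 0.5071 -0.3922  0.06  ]
 [ 0.4407 -0.3936  0.06  ]
 [ 0.4299 -0.2114  0.06  ]] [ 0.46897601 -0.30171027  0.06      ]
heads [array([ 0.4648, -0.2395,  0.08  ]), array([ 0.4672, -0.2959,  0.08  ]), array([ 0.4695, -0.3539,  0.08  ])]
handle [array([0.501 , 0.1953, 0.128 ]), array([0.5057, 0.0713, 0.128 ])]
pot,jar [array([ 0.594, -0.382,  0.06 ]), array([ 0.657, -0.252,  0.1  ])]
lookalike blue red [ 0.37357871 -0.19487915  0.1       ] [ 0.36661977 -0.28775825  0.1       ]
(array([ 0.47090113, -0.35914702,  0.06210718]), np.float64(0.0023489159961631065))
(array([ 0.4684313 , -0.29941789,  0.06320122]), np.float64(0.00337272549205927))
(array([ 0.46619663, -0.24179093,  0.06157317]), np.float64(0.004895541496642779))
```

```bash
cat >> h.py <<'E'
def goal(yaw): # tool x down, tool y at angle yaw in world
    x=np.array([0,0,-1.]);y=np.array([np.cos(yaw),np.sin(yaw),0]);return R.from_matrix(np.stack([x,y,np.cross(x,y)],1))
def plan(p,yaw,pr=True):
    s=ctrl.state();r=R.from_quat(s["ee_rot"]);d=r.inv().apply(np.array(p)-s["tcp_pos"])
    g=goal(yaw);rv=np.degrees((r.inv()*g).as_rotvec())
    print("t",round(s["time"],2),"tcp",np.round(s["tcp_pos"],4),"yaw",round(np.degrees(np.arctan2(r.as_matrix()[1,1],r.as_matrix()[0,1])),2),"j6",round(s["joints"][5],3),"F",np.round(s["contact_force"],1),"w",round(s["grip_width"],4))
    print("shift tool xyz",np.round(d,4),"rot",np.round(rv,2)," after-rot shift",np.round(g.inv().apply(np.array(p)-s["tcp_pos"]),4))
E
python3 - <<'E'
from h import *
print(R.from_quat(ctrl.state()["ee_rot"]).as_matrix().round(3))
plan([.42,-.2,.25],np.radians(2.3)); plan([.42,-.2,.25],np.radians(182.3))
E
```

```text
[[-0.001  0.358  0.934]
 [-0.001  0.934 -0.358]
 [-1.    -0.002 -0.   ]]
t 0.15 tcp [0.2323 0.6066 0.2304] yaw 69.04 j6 -0.174 F [-0.4  0.2  0.6] w 0.0853
shift tool xyz [-0.0186 -0.6861  0.4638] rot [6.674e+01 4.000e-02 8.000e-02]  after-rot shift [-0.0196  0.1552  0.8135]
t 0.15 tcp [0.2323 0.6066 0.2304] yaw 69.04 j6 -0.174 F [-0.4  0.2  0.6] w 0.0853
shift tool xyz [-0.0186 -0.6861  0.4638] rot [-1.1326e+02 -9.0000e-02  4.0000e-02]  after-rot shift [-0.0196 -0.1552 -0.8135]
```

```bash
cat >> h.py <<'E'
def path(p,yaw,n):
    s=ctrl.state();r=R.from_quat(s["ee_rot"]);p0=s["tcp_pos"];g=goal(yaw)
    rv=(r.inv()*g).as_rotvec();w=(np.array(p)-p0)/n
    for i in range(n):
        ri=r*R.from_rotvec(rv*i/n);print(np.round(np.degrees(rv)/n,2),np.round(ri.inv().apply(w),4))
E
python3 - <<'E'
from h import *
path([.488,-.007,.23],np.radians(2.3),14)
E
```

```text
[4.77 0.   0.01] [ 0.0001 -0.0344  0.0327]
[4.77 0.   0.01] [ 0.0001 -0.0316  0.0355]
[4.77 0.   0.01] [ 0.0001 -0.0285  0.038 ]
[4.77 0.   0.01] [ 0.0001 -0.0252  0.0402]
[4.77 0.   0.01] [ 0.0001 -0.0218  0.0422]
[4.77 0.   0.01] [ 0.0001 -0.0182  0.0438]
[4.77 0.   0.01] [ 0.     -0.0145  0.0452]
[4.77 0.   0.01] [ 0.     -0.0107  0.0463]
[4.77 0.   0.01] [ 0.     -0.0068  0.047 ]
[4.77 0.   0.01] [ 0.     -0.0029  0.0474]
[4.77 0.   0.01] [0.     0.001  0.0475]
[4.77 0.   0.01] [0.     0.005  0.0472]
[4.77 0.   0.01] [0.     0.0089 0.0466]
[4.77 0.   0.01] [0.     0.0127 0.0457]
```

arm_command --rows '[[[4.8,0,0],[0,-0.034,0.033],1],[[4.8,0,0],[0,-0.032,0.035],1],[[4.8,0,0],[0,-0.028,0.038],1],[[4.8,0,0],[0,-0.025,0.04],1],[[4.8,0,0],[0,-0.022,0.042],1],[[4.8,0,0],[0,-0.018,0.044],1],[[4.8,0,0],[0,-0.015,0.045],1],[[4.8,0,0],[0,-0.011,0.046],1],[[4.8,0,0],[0,-0.007,0.047],1],[[4.8,0,0],[0,-0.003,0.047],1]]' --force 40

```text
time: 1.15
tcp_pos: [0.409, 0.1544, 0.2275]
ee_rot: [0.406, 0.578, -0.408, 0.579]
contact_force: [1.5, 0.1, 0.3]
grip_width: 0.0853
```

```bash
python3 - <<'E'
from h import *
plan([.488,-.007,.23],np.radians(2.3));path([.488,-.007,.23],np.radians(2.3),6)
E
```

```text
t 1.15 tcp [0.409  0.1544 0.2275] yaw 19.76 j6 -0.242 F [1.5 0.1 0.3] w 0.0853
shift tool xyz [-0.0021  0.0197  0.1786] rot [17.46  0.16  0.13]  after-rot shift [-0.0025  0.0724  0.1645]
[2.91 0.03 0.02] [-0.0004  0.0033  0.0298]
[2.91 0.03 0.02] [-0.0004  0.0048  0.0296]
[2.91 0.03 0.02] [-0.0004  0.0063  0.0293]
[2.91 0.03 0.02] [-0.0004  0.0078  0.0289]
[2.91 0.03 0.02] [-0.0004  0.0092  0.0285]
[2.91 0.03 0.02] [-0.0004  0.0107  0.028 ]
```

arm_command --rows '[[[3,0,0],[0,0.004,0.03],0.3],[[3,0,0],[0,0.005,0.03],0.3],[[3,0,0],[0,0.006,0.03],0.3],[[3,0,0],[0,0.008,0.029],0.3],[[3,0,0],[0,0.009,0.029],0.3],[[2.5,0,0],[0,0.011,0.02],0.3],[[0,0,0],[0,0.007,0],0.3],[[0,0,0],[0,0,0],0.3],[[0,0,0],[0,0,0],0.3],[[0,0,0],[0,0,0],0.3]]'

```text
time: 2.15
tcp_pos: [0.4951, -0.0123, 0.2262]
ee_rot: [0.494, 0.505, -0.497, 0.504]
contact_force: [-1.3, -0.0, -0.2]
grip_width: 0.0556
```

```bash
python3 - <<'E'
from h import *
plan([.488,-.007,.23],np.radians(2.3))
import json
c=ctrl.get_calibration("wrist");i=ctrl.capture("wrist");cv2.imwrite("pics/w1.png",i)
np.savez("w1.npz",**c)
print(proj(c,[.488,-.007,.09]))
E
```

```text
t 2.15 tcp [ 0.4951 -0.0123  0.2262] yaw 1.02 j6 -0.27 F [-1.3 -0.  -0.2] w 0.0556
shift tool xyz [-0.0038 -0.007  -0.0054] rot [-1.28  0.13  0.22]  after-rot shift [-0.0038 -0.0068 -0.0056]
[311.31057634 182.2818057 ]
```

View pics/w1.png

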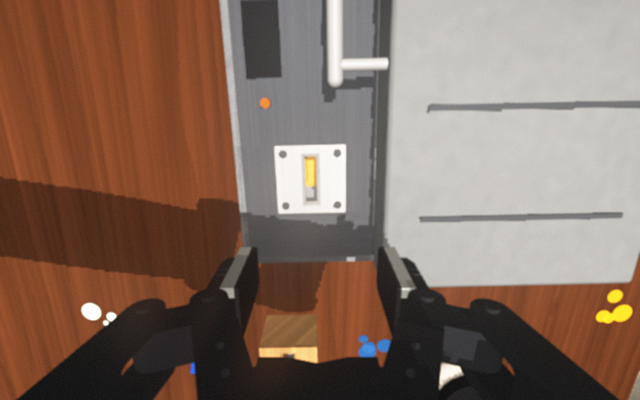

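```bash
python3 - <<'E'
from h import *
i=cv2.imread("pics/w1.png");c=dict(np.load("w1.npz"))
g=i.min(2);m=np.zeros_like(g);m[120:240,255:365]=(g[120:240,255:365]>165)*255
cs,_=cv2.findContours(m,cv2.RETR_EXTERNAL,cv2.CHAIN_APPROX_NONE);k=max(cs,key=cv2.contourArea)
q=cv2.boxPoints(cv2.minAreaRect(k));print(q, cv2.contourArea(k))
W=np.array([onz(c,p,.09) for p in q]);print(W.round(4),W.mean(0)); e=[W[1]-W[0],W[2]-W[1]];print([ (np.linalg.norm(v),np.degrees(np.arctan2(v[1],v[0]))) for v in e])
crop(i,260,130,100,100,6,"pics/w1c.png")
E
```

```text
[[274. 144.]
 [346. 144.]
 [346. 213.]
 [274. 213.]] 4727.5
[[ 0.4564  0.0254  0.09  ]
 [ 0.5166  0.0265  0.09  ]
 [ 0.5192 -0.0346  0.09  ]
 [ 0.4551 -0.0358  0.09  ]] [ 0.48682076 -0.00460954  0.09      ]
[(np.float64(0.06026045756956089), np.float64(1.0410759964650216)), (np.float64(0.06115502002332702), np.float64(-87.53991768099058))]
```

View pics/w1c.png

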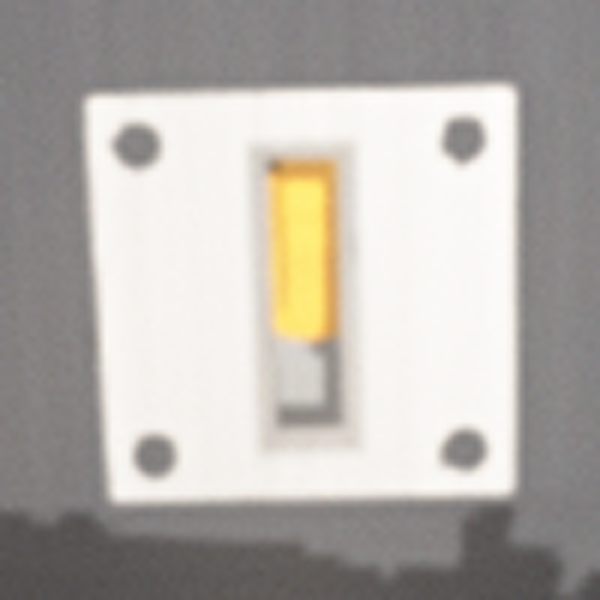

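```bash
python3 - <<'E'
from h import *
c=dict(np.load("w1.npz"))
for Q in[[(86,93),(517,86),(515,495),(110,502)],[(250,143),(354,139),(360,446),(264,452)]]:
    W=np.array([onz(c,(260+x/6-.42,130+y/6-.42),.09) for x,y in Q]);print(W.round(4),W.mean(0))
    a=(W[1]-W[0]+W[2]-W[3])/2;b=(W[0]-W[3]+W[1]-W[2])/2
    print(np.linalg.norm(a),np.degrees(np.arctan2(a[1],a[0])),np.linalg.norm(b),np.degrees(np.arctan2(-b[0],b[1])))
path([.468,-.30,.22],np.radians(2.5),7)
E
```

```text
[[ 0.4563  0.0245  0.09  ]
 [ 0.5164  0.0266  0.09  ]
 [ 0.5187 -0.0337  0.09  ]
 [ 0.4586 -0.036   0.09  ]] [ 0.48747602 -0.00464558  0.09      ]
0.06014139112743934 2.0572898097887236 0.0604473253060147 2.185017578003522
[[ 0.4792  0.0179  0.09  ]
 [ 0.4938  0.0188  0.09  ]
 [ 0.4955 -0.0265  0.09  ]
 [ 0.4814 -0.0277  0.09  ]] [ 0.48749333 -0.00439332  0.09      ]
0.014402539465886193 4.03966939841019 0.04551285166677656 2.495065221258043
[-0.21  0.02  0.03] [ 0.001  -0.0046  0.041 ]
[-0.21  0.02  0.03] [ 0.001  -0.0047  0.041 ]
[-0.21  0.02  0.03] [ 0.001  -0.0049  0.041 ]
[-0.21  0.02  0.03] [ 0.001 -0.005  0.041]
[-0.21  0.02  0.03] [ 0.0009 -0.0052  0.041 ]
[-0.21  0.02  0.03] [ 0.0009 -0.0053  0.0409]
[-0.21  0.02  0.03] [ 0.0009 -0.0055  0.0409]
```

arm_command --rows '[[[-0.3,0,0],[0,-0.004,0.041],0],[[-0.3,0,0],[0,-0.005,0.041],0],[[-0.3,0,0],[0,-0.005,0.041],0],[[-0.3,0,0],[0,-0.005,0.041],0],[[0,0,0],[0,-0.005,0.041],0],[[0,0,0],[0,-0.005,0.041],0],[[0,0,0],[0,-0.005,0.04],0],[[0,0,0],[0,0,0],0],[[0,0,0],[0,0,0],0],[[0,0,0],[0,0,0],0]]'

```text
time: 3.2
tcp_pos: [0.471, -0.3012, 0.2279]
ee_rot: [0.485, 0.514, -0.486, 0.514]
contact_force: [-0.3, 0.6, 0.2]
grip_width: 0.0424
```

```bash
python3 - <<'E'
from h import *
plan([.468,-.30,.23],np.radians(2.5))
c=ctrl.get_calibration("wrist");i=ctrl.capture("wrist");cv2.imwrite("pics/w2.png",i)
np.savez("w2.npz",**c)
E
```

```text
t 3.2 tcp [ 0.471  -0.3012  0.2279] yaw 3.24 j6 -0.827 F [-0.3  0.6  0.2] w 0.0424
shift tool xyz [-0.0021 -0.003  -0.0014] rot [0.74 0.12 0.07]  after-rot shift [-0.0021 -0.003  -0.0013]
```

View pics/w2.png

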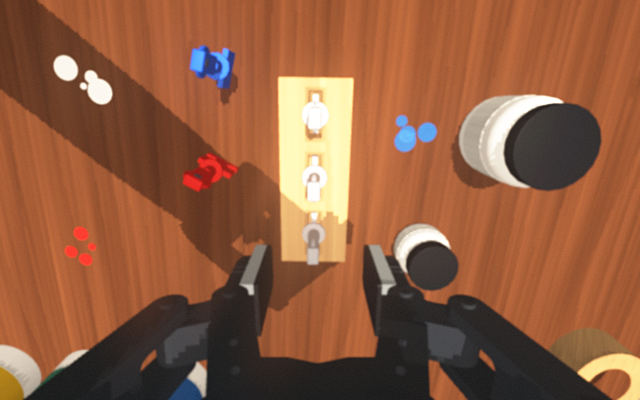

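```bash
python3 - <<'E'
from h import *
i=cv2.imread("pics/w2.png")
crop(i,270,70,90,200,3,"pics/w2c.png")
E
```

```text
(no output)
```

View pics/w2c.png

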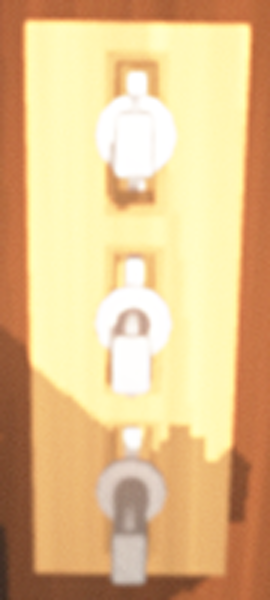

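```bash
python3 - <<'E'
from h import *
c=dict(np.load("w2.npz"))
f=lambda x,y:(270+x/3-.33,70+y/3-.33)
W=np.array([onz(c,f(*p),.06) for p in[(24,22),(250,23),(228,573),(35,573)]]);print(W.round(4),W.mean(0))
K=np.array([onz(c,f(*p),.063) for p in[(136,135),(134,323),(131,494)]]);print(K.round(4)); d=K[0]-K[2];print(np.degrees(np.arctan2(-d[0],d[1])),np.linalg.norm(d))
# slots: outer surround
S=np.array([onz(c,f(*p),.06) for p in[(132,132),(131,333)]]);print(S.round(4))
# head top far end
H=np.array([onz(c,f(*p),.113) for p in[(135,146),(132,367),(128,560)]]);print(H.round(4))
E
```

```text
[[ 0.4295 -0.2103  0.06  ]
 [ 0.4958 -0.2068  0.06  ]
 [ 0.5039 -0.3857  0.06  ]
 [ 0.4372 -0.3896  0.06  ]] [ 0.46659754 -0.29810095  0.06      ]
[[ 0.4641 -0.2405  0.063 ]
 [ 0.4666 -0.2983  0.063 ]
 [ 0.4688 -0.3568  0.063 ]]
2.298846218345291 0.11643048828944236
[[ 0.4628 -0.2398  0.06  ]
 [ 0.4659 -0.3023  0.06  ]]
[[ 0.4643 -0.2409  0.113 ]
 [ 0.4666 -0.2987  0.113 ]
 [ 0.4685 -0.3559  0.113 ]]
```

```bash
python3 - <<'E'
from h import *
plan([.4642,-.2405,.15],np.radians(2.3))
E
```

```text
t 3.25 tcp [ 0.4711 -0.3009  0.2278] yaw 3.27 j6 -0.827 F [-0.7  0.1  0.3] w 0.0428
shift tool xyz [ 0.0777 -0.0034 -0.0608] rot [0.97 0.12 0.07]  after-rot shift [ 0.0778 -0.0045 -0.0606]
```

arm_command --rows '[[[0.5,0,0],[0.02,-0.001,-0.03],0],[[0.5,0,0],[0.03,-0.002,-0.03],0],[[0,0,0],[0.027,-0.001,0],0],[[0,0,0],[0,0,0],0],[[0,0,0],[0,0,0],0],[[0,0,0],[0,0,0],0],[[0,0,0],[0,0,0],0],[[0,0,0],[0,0,0],0],[[0,0,0],[0,0,0],0],[[0,0,0],[0,0,0],0]]'

```text
time: 4.25
tcp_pos: [0.4683, -0.2366, 0.1566]
ee_rot: [0.488, 0.507, -0.488, 0.517]
contact_force: [0.7, -0.0, -0.0]
grip_width: 0.0427
```

```bash
python3 - <<'E'
from h import *
plan([.4642,-.2405,.08],np.radians(2.3))
c=ctrl.get_calibration("wrist");i=ctrl.capture("wrist");cv2.imwrite("pics/w3.png",i)
print(proj(c,[.4642,-.2405,.113]))
E
```

```text
t 4.25 tcp [ 0.4683 -0.2366  0.1566] yaw 2.7 j6 -0.73 F [ 0.7 -0.  -0. ] w 0.0427
shift tool xyz [ 0.0766 -0.005   0.0029] rot [ 0.4   0.61 -0.53]  after-rot shift [ 0.0766 -0.0043  0.0037]
[311.54682401 233.74595725]
```

View pics/w3.png

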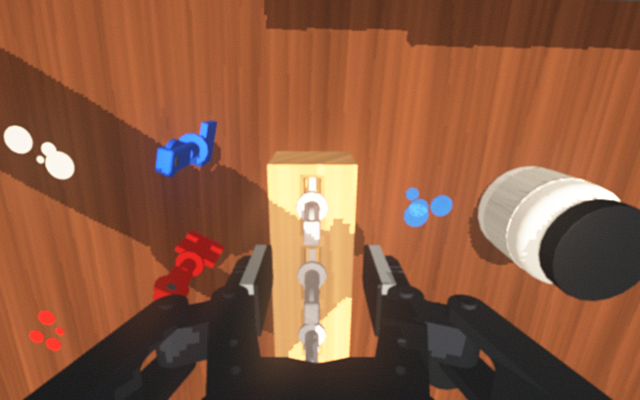

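arm_command --rows '[[[0.4,0.6,-0.5],[0.01,-0.004,0.003],0],[[0,0,0],[0.02,-0.001,0],0],[[0,0,0],[0.02,0,0],0],[[0,0,0],[0.01,0,0],0],[[0,0,0],[0,0,0],0],[[0,0,0],[0,0,0],0],[[0,0,0],[0,0,0],0],[[0,0,0],[0,0,0],0],[[0,0,0],[0,0,0],0],[[0,0,0],[0,0,0],0]]'

```text
time: 5.3
tcp_pos: [0.4638, -0.2426, 0.0955]
ee_rot: [0.491, 0.509, -0.49, 0.51]
contact_force: [-0.7, -0.7, 0.3]
grip_width: 0.0425
```

```bash
python3 - <<'E'
from h import *
plan([.4642,-.2405,.08],np.radians(2.3))
E
```

```text
t 5.3 tcp [ 0.4638 -0.2426  0.0955] yaw 2.16 j6 -0.737 F [-0.7 -0.7  0.3] w 0.0425
shift tool xyz [ 0.0155  0.0004 -0.0021] rot [-0.14  0.07 -0.1 ]  after-rot shift [ 0.0155  0.0005 -0.002 ]
```

arm_command --rows '[[[0,0,0],[0.014,0,-0.002],0],[[0,0,0],[0.001,0,0],0],[[0,0,0],[0,0,0],-0.3],[[0,0,0],[0,0,0],-0.6],[[0,0,0],[0,0,0],-1],[[0,0,0],[0,0,0],-1],[[0,0,0],[0,0,0],-1],[[0,0,0],[0,0,0],-1],[[0,0,0],[0,0,0],-1],[[0,0,0],[0,0,0],-1]]' --force 60

```text
time: 6.3
tcp_pos: [0.4639, -0.2403, 0.0792]
ee_rot: [0.491, 0.508, -0.49, 0.51]
contact_force: [1.1, 0.1, -2.1]
grip_width: 0.0088
```

```bash
python3 - <<'E'
from h import *
plan([.4642,-.2405,.08],np.radians(2.3))
E
```

```text
t 6.3 tcp [ 0.4639 -0.2403  0.0792] yaw 2.16 j6 -0.733 F [ 1.1  0.1 -2.1] w 0.0088
shift tool xyz [-0.0008  0.0003  0.0002] rot [-0.14  0.08 -0.12]  after-rot shift [-0.0008  0.0003  0.0002]
```

arm_command --rows '[[[0,0,0],[-0.01,0,0],-1],[[0,0,0],[-0.03,0,0],-1],[[0,0,0],[-0.04,0,0],-1],[[0,0,0],[-0.03,0,-0.02],-1],[[0,0,0],[0,0.001,-0.04],-1],[[0,0,0],[0,0.002,-0.045],-1],[[0,0,0],[0,0.003,-0.045],-1],[[0,0,0],[0,0.003,-0.04],-1],[[0,0,0],[0,0.003,-0.03],-1],[[0,0,0],[0,0,0],-1]]'

```text
time: 7.3
tcp_pos: [0.4678, -0.0131, 0.2007]
ee_rot: [0.493, 0.505, -0.49, 0.511]
contact_force: [-0.1, -0.3, -1.4]
grip_width: 0.0093
```

```bash
python3 - <<'E'
from h import *
plan([.4875,-.0045,.18],np.radians(2.2))
E
```

```text
t 7.3 tcp [ 0.4678 -0.0131  0.2007] yaw 1.91 j6 -0.305 F [-0.1 -0.3 -1.4] w 0.0093
shift tool xyz [ 0.0209  0.0198 -0.0079] rot [-0.29  0.14 -0.52]  after-rot shift [ 0.0207  0.02   -0.0078]
```

arm_command --rows '[[[-0.3,0.1,-0.5],[0.005,0.01,-0.004],-1],[[0,0,0],[0.01,0.01,-0.004],-1],[[0,0,0],[0.004,0,0],-1],[[0,0,0],[0,0,0],-1],[[0,0,0],[0,0,0],-1],[[0,0,0],[0,0,0],-1],[[0,0,0],[0,0,0],-1],[[0,0,0],[0,0,0],-1],[[0,0,0],[0,0,0],-1],[[0,0,0],[0,0,0],-1]]'

```text
time: 8.3
tcp_pos: [0.4875, -0.0063, 0.1853]
ee_rot: [0.49, 0.508, -0.49, 0.511]
contact_force: [0.4, 0.1, -1.6]
grip_width: 0.0091
```

```bash
python3 - <<'E'
from h import *
plan([.4875,-.0045,.165],np.radians(2.2))
c=ctrl.get_calibration("wrist");i=ctrl.capture("wrist");cv2.imwrite("pics/w4.png",i);np.savez("w4.npz",**c)
plan([.4875,-.0045,.165],np.radians(2.2))
crop(i,220,110,200,200,3,"pics/w4c.png")
i=ctrl.capture("scene");crop(i,150,100,250,150,3.2,"pics/s4c.png")
E
```

```text
t 8.3 tcp [ 0.4875 -0.0063  0.1853] yaw 2.19 j6 -0.282 F [ 0.4  0.1 -1.6] w 0.0091
shift tool xyz [ 0.0203 -0.     -0.0019] rot [-0.01  0.22 -0.2 ]  after-rot shift [ 0.0203  0.     -0.0018]
t 8.35 tcp [ 0.4875 -0.0063  0.1853] yaw 2.19 j6 -0.282 F [ 0.3  0.8 -1.1] w 0.0097
shift tool xyz [ 0.0203 -0.     -0.0019] rot [-0.01  0.22 -0.2 ]  after-rot shift [ 0.0203  0.     -0.0018]
```

View pics/w4c.png

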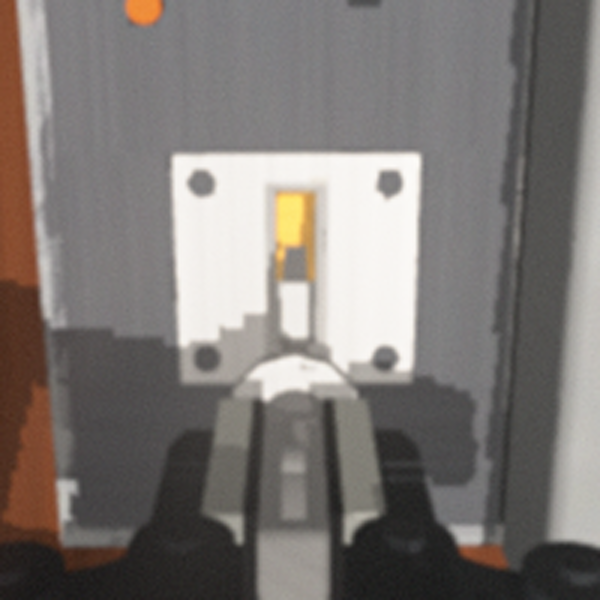

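View pics/s4c.png

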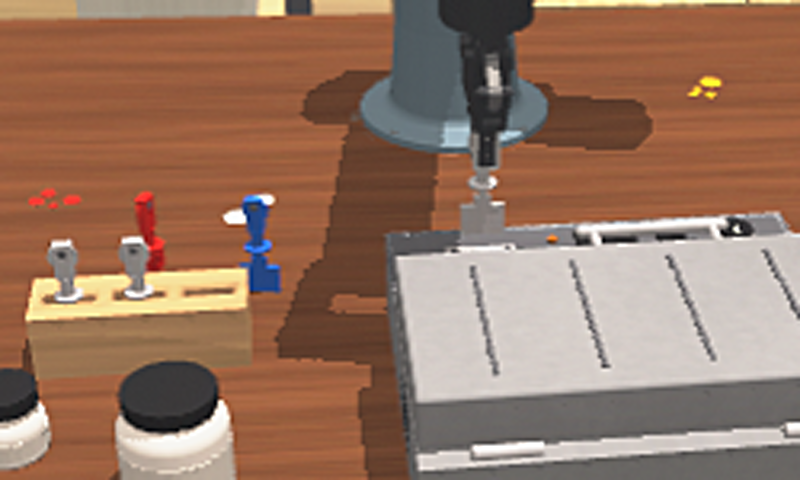

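```bash
python3 - <<'E'
from h import *
c=dict(np.load("w4.npz"))
f=lambda x,y:(220+x/3-.33,110+y/3-.33)
W=np.array([onz(c,f(*p),.09) for p in[(172,154),(421,154),(413,382),(183,383)]]);print(W.round(4),W.mean(0))
print(onz(c,f(296,187),.09)) # far end of slot (bevel outer)
# bit: +y end at lower edge, z = .1853-.0192-.045=.121
for z in(.121,.157): print(z,[onz(c,f(*p),z).round(4) for p in[(281,283),(309,283)]])
print(proj(c,[.4875,.0117,.121])*3-[660,330], proj(c,[.4875,.0117,.157])*3-[660,330])
print("collar",onz(c,f(295,400),.169))
E
```

```text
[[ 0.4563  0.024   0.09  ]
 [ 0.5163  0.0263  0.09  ]
 [ 0.5188 -0.0334  0.09  ]
 [ 0.4593 -0.0358  0.09  ]] [ 0.48768141 -0.00472888  0.09      ]
[0.48650257 0.01701549 0.09      ]
0.121 [array([0.4836, 0.0024, 0.121 ]), array([0.4897, 0.0026, 0.121 ])]
0.157 [array([0.4835, 0.014 , 0.157 ]), array([0.4885, 0.0142, 0.157 ])]
[299.59327984 241.39594824] [301.74429526 295.04847508]
collar [ 0.48661856 -0.00331197  0.169     ]
```

arm_command --rows '[[[0,0.2,-0.2],[0.01,0.001,-0.0015],-1],[[0,0,0],[0.01,0,0],-1],[[0,0,0],[0.01,0,0],-1],[[0,0,0],[0.008,0,0],-1],[[0,0,0],[0.006,0,0],-1],[[0,0,0],[0,0,0],-1],[[0,0,0],[0,0,0],-1],[[0,0,0],[0,0,0],-1],[[0,0,0],[0,0,0],-1],[[0,0,0],[0,0,0],-1]]'

```text
time: 9.4
tcp_pos: [0.4882, -0.0044, 0.1365]
ee_rot: [0.49, 0.51, -0.491, 0.509]
contact_force: [-0.0, -0.1, -1.6]
grip_width: 0.0096
```

```bash
python3 - <<'E'
from h import *
plan([.4885,-.0048,.1092],np.radians(2.2))
E
```

```text
t 9.4 tcp [ 0.4882 -0.0044  0.1365] yaw 2.21 j6 -0.28 F [-0.  -0.1 -1.6] w 0.0096
shift tool xyz [0.0273 0.0004 0.0005] rot [ 0.01 -0.03  0.1 ]  after-rot shift [0.0273 0.0003 0.0005]
```

arm_command --rows '[[[0,0,0],[0.008,0,0],-1],[[0,0,0],[0.008,0,0],-1],[[0,0,0],[0.006,0,0],-1],[[0,0,0],[0.004,0,0],-1],[[0,0,0],[0.002,0,0],-1],[[0,0,0],[0.001,0,0],-1],[[0,0,0],[0.001,0,0],-1],[[0,0,0],[0,0,0],-1],[[0,0,0],[0,0,0],-1],[[0,0,0],[0,0,0],-1]]'

```text
time: 10.4
tcp_pos: [0.4893, -0.0046, 0.1092]
ee_rot: [0.489, 0.511, -0.491, 0.509]
contact_force: [-1.4, -0.1, 2.5]
grip_width: 0.0089
```

```bash
python3 - <<'E'
from h import *
plan([.4885,-.0048,.1092],np.radians(2.2));print(ctrl.state()["moment"])
E
```

```text
t 10.4 tcp [ 0.4893 -0.0046  0.1092] yaw 2.26 j6 -0.28 F [-1.4 -0.1  2.5] w 0.0089
shift tool xyz [-0.     -0.0008  0.0002] rot [ 0.06 -0.01  0.23]  after-rot shift [-0.     -0.0008  0.0002]
[ 0.0551654   0.21423411 -0.0296819 ]
```

arm_command --rows '[[[4,0,0],[0,0,0],-1],[[4,0,0],[0,0,0],-1],[[4,0,0],[0,0,0],-1],[[4,0,0],[0,0,0],-1],[[4,0,0],[0,0,0],-1],[[4,0,0],[0,0,0],-1],[[4,0,0],[0,0,0],-1],[[0,0,0],[0,0,0],-1],[[0,0,0],[0,0,0],-1],[[0,0,0],[0,0,0],-1]]'

```text
time: 11.4
tcp_pos: [0.4896, -0.0043, 0.1095]
ee_rot: [-0.596, -0.377, 0.601, -0.377]
contact_force: [0.6, 0.8, 1.7]
grip_width: 0.0093
```

```bash
python3 - <<'E'
from h import *
plan([.4885,-.0048,.1092],np.radians(2.2));print(ctrl.state()["moment"])
E
```

```text
t 11.4 tcp [ 0.4896 -0.0043  0.1095] yaw -25.57 j6 0.211 F [0.6 0.8 1.7] w 0.0093
shift tool xyz [ 0.0003 -0.0008  0.0009] rot [-27.77   0.31   0.25]  after-rot shift [ 0.0003 -0.0011  0.0004]
[-0.23708133  0.21790517  1.12254115]
```

```bash
python3 - <<'E'
from h import *
i=ctrl.capture("wrist");crop(i,220,110,200,200,3,"pics/w5c.png")
E
```

```text
(no output)
```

View pics/w5c.png

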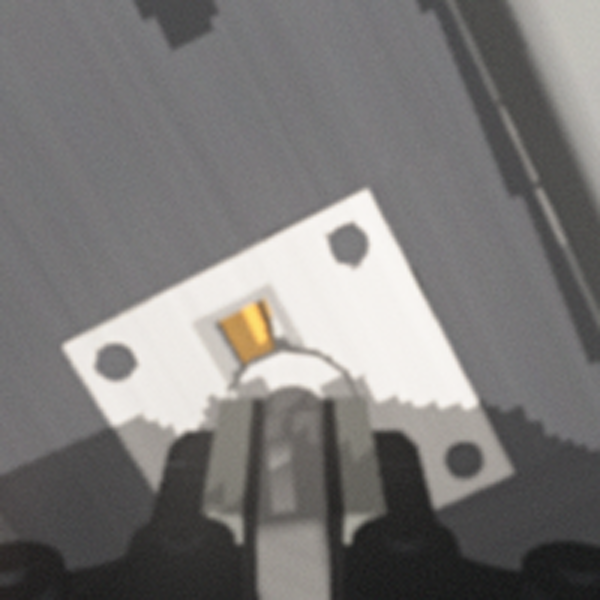

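arm_command --rows '[[[4,0,0],[0,0,0],-1],[[4,0,0],[0,0,0],-1],[[4,0,0],[0,0,0],-1],[[4,0,0],[0,0,0],-1],[[0,0,0],[0,0,0],-1],[[0,0,0],[0,0,0],-1],[[0,0,0],[0,0,0],-1],[[0,0,0],[0,0,0],-1],[[0,0,0],[0,0,0],-1],[[0,0,0],[0,0,0],-1]]'

```text
time: 12.45
tcp_pos: [0.4879, -0.0061, 0.1098]
ee_rot: [-0.638, -0.292, 0.648, -0.296]
contact_force: [-0.4, 0.1, 2.5]
grip_width: 0.0094
```

```bash
python3 - <<'E'
from h import *
plan([.4885,-.0048,.1092],np.radians(2.2));print(ctrl.state()["moment"])
i=ctrl.capture("wrist");crop(i,220,110,200,200,3,"pics/w6c.png")
i=ctrl.capture("top");crop(i,290,170,180,90,4,"pics/t6c.png")
E
```

```text
t 12.45 tcp [ 0.4879 -0.0061  0.1098] yaw -40.84 j6 0.482 F [-0.4  0.1  2.5] w 0.0094
shift tool xyz [ 0.0006 -0.0003 -0.0014] rot [-43.04   0.82   0.44]  after-rot shift [ 0.0006  0.0007 -0.0012]
[0.32146673 0.29586236 1.02379555]
```

View pics/w6c.png

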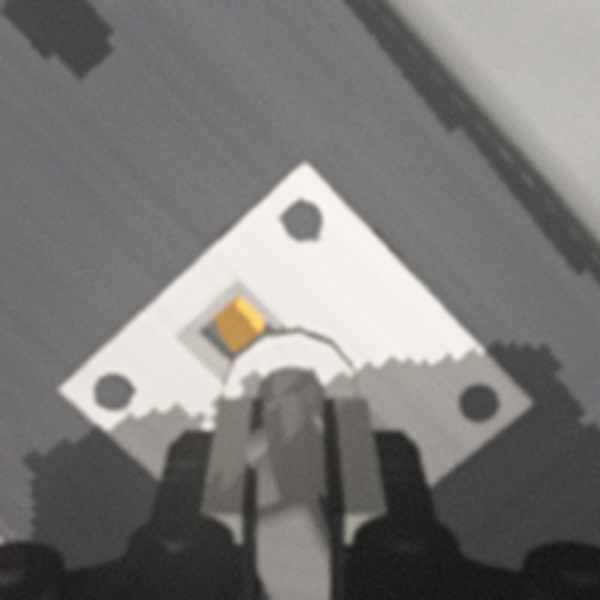

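View pics/t6c.png

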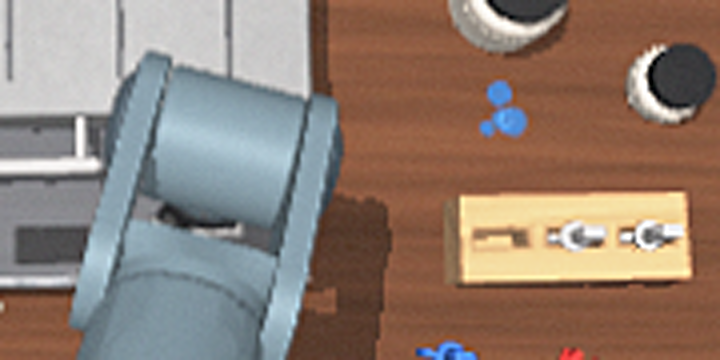

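arm_command --rows '[[[4,0,0],[0,0,-0.0005],-1],[[4,0,0],[0,0,-0.0005],-1],[[4,0,0],[0,0,0],-1],[[4,0,0],[0,0,0],-1],[[4,0,0],[0,0,0],-1],[[4,0,0],[0,0,0],-1],[[0,0,0],[0,0,0],-1],[[0,0,0],[0,0,0],-1],[[0,0,0],[0,0,0],-1],[[0,0,0],[0,0,0],-1]]'

```text
time: 13.55
tcp_pos: [0.4852, 0.0007, 0.1121]
ee_rot: [-0.68, -0.161, 0.697, -0.162]
contact_force: [-3.6, -0.2, 2.9]
grip_width: 0.0096
```

```bash
python3 - <<'E'
from h import *
plan([.4885,-.0048,.1092],np.radians(2.2));print(ctrl.state()["moment"])
i=ctrl.capture("wrist");crop(i,220,110,200,200,3,"pics/w7c.png")
E
```

```text
t 13.55 tcp [0.4852 0.0007 0.1121] yaw -63.57 j6 0.889 F [-3.6 -0.2  2.9] w 0.0096
shift tool xyz [ 0.0028  0.0064 -0.0006] rot [-65.76   1.07   1.05]  after-rot shift [0.0029 0.0031 0.0056]
[-0.33581852  0.24669122  0.9688926 ]
```

View pics/w7c.png

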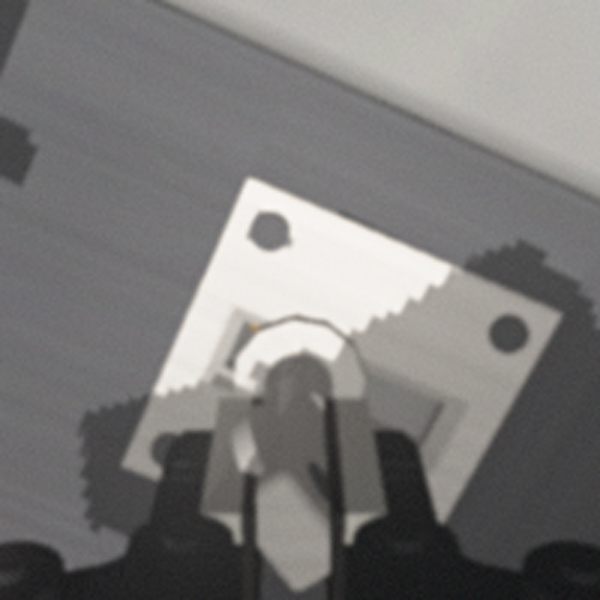

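arm_command --rows '[[[-8,0,0],[0,0,0],-0.3],[[-8,0,0],[0,0,0],-0.3],[[-8,0,0],[0,0,0],-0.3],[[-8,0,0],[0,0,0],-0.3],[[-8,0,0],[0,0,0],-0.3],[[-8,0,0],[0,0,0],-0.3],[[0,0,0],[0,0,0],-0.3],[[0,0,0],[0,0,0],-0.3],[[0,0,0],[0,0,0],-0.3],[[0,0,0],[0,0,0],-0.3]]'

```text
time: 14.6
tcp_pos: [0.4877, -0.0001, 0.1098]
ee_rot: [-0.56, -0.431, 0.567, -0.424]
contact_force: [-0.3, 0.1, 0.7]
grip_width: 0.0298
```

```bash
python3 - <<'E'
from h import *
plan([.4885,-.0048,.1092],np.radians(2.2));print(ctrl.state()["moment"])
i=ctrl.capture("wrist");crop(i,220,110,200,200,3,"pics/w8c.png")
i=ctrl.capture("scene");crop(i,250,100,150,120,5,"pics/s8c.png")
E
```

```text
t 14.6 tcp [ 4.877e-01 -1.000e-04  1.098e-01] yaw -15.68 j6 0.043 F [-0.3  0.1  0.7] w 0.0298
shift tool xyz [0.0006 0.0021 0.0043] rot [-17.88   0.03   0.82]  after-rot shift [0.0006 0.0006 0.0048]
[ 0.00558291  0.00011297 -0.00894367]
```

View pics/w8c.png

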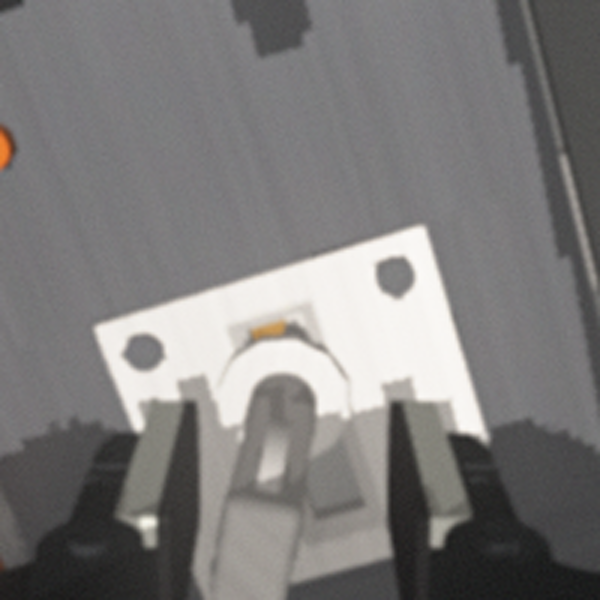

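View pics/s8c.png

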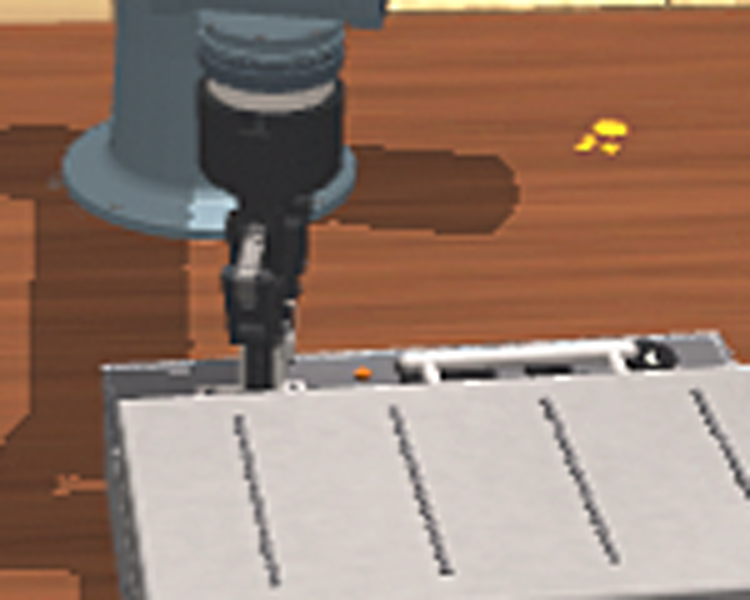

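arm_command --rows '[[[8,0,0],[0,0.001,0.004],-0.3],[[0,0,0],[0,0,0],-1],[[0,0,0],[0,0,0],-1],[[0,0,0],[0,0,0],-1],[[0,0,0],[0,0,0],-1],[[4,0,0],[0,0,0],-1],[[4,0,0],[0,0,0],-1],[[4,0,0],[0,0,0],-1],[[4,0,0],[0,0,0],-1],[[0,0,0],[0,0,0],-1]]' --force 100

```text
time: 15.7
tcp_pos: [0.4852, -0.0034, 0.11]
ee_rot: [-0.63, -0.308, 0.645, -0.304]
contact_force: [-1.0, 0.1, -0.2]
grip_width: 0.0087
```

```bash
python3 - <<'E'
from h import *
plan([.4885,-.0048,.1092],np.radians(2.2));print(ctrl.state()["moment"])
i=ctrl.capture("wrist");crop(i,220,110,200,200,3,"pics/w9c.png")
E
```

```text
t 15.7 tcp [ 0.4852 -0.0034  0.11  ] yaw -38.74 j6 0.445 F [-1.   0.1 -0.2] w 0.0087
shift tool xyz [ 0.0007  0.0035 -0.001 ] rot [-40.93   0.64   1.09]  after-rot shift [0.0008 0.0033 0.0016]
[-0.19420646 -0.08087032  0.91671378]
```

View pics/w9c.png

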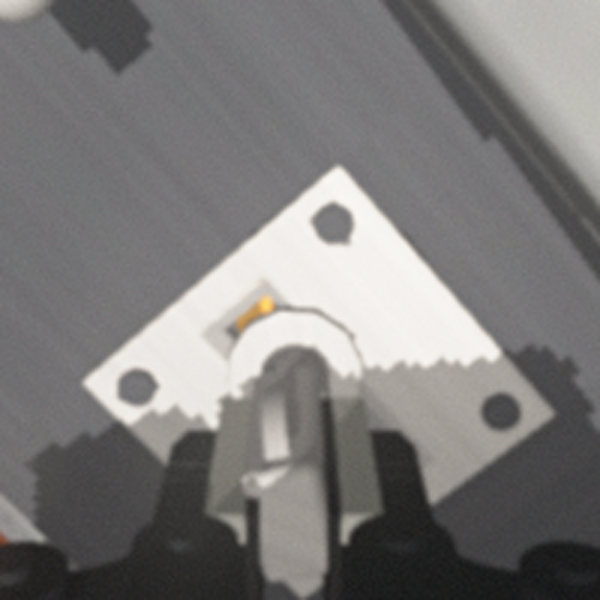

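arm_command --rows '[[[-5,0,0],[0,0.001,0],-1],[[-5,0,0],[0,0.001,0],-1],[[-5,0,0],[0,0,0],-1],[[-5,0,0],[0,0,0],-1],[[-5,0,0],[0,0,0],-1],[[-5,0,0],[0,0,0],-1],[[-5,0,0],[0,0,0],-1],[[-5,0,0],[0,0,0],-1],[[-1,0,0],[0,0,0],-1],[[0,0,0],[0,0,0],-1]]' --force 60

```text
time: 16.75
tcp_pos: [0.4896, -0.0064, 0.1096]
ee_rot: [0.478, 0.519, -0.487, 0.514]
contact_force: [-0.7, -1.1, 0.9]
grip_width: 0.0085
```

```bash
python3 - <<'E'
from h import *
plan([.4885,-.0048,.1092],np.radians(2.2));print(ctrl.state()["moment"])
i=ctrl.capture("wrist");crop(i,220,110,200,200,3,"pics/w10c.png")
E
```

```text
t 16.75 tcp [ 0.4896 -0.0064  0.1096] yaw 3.88 j6 -0.305 F [-0.7 -1.1  0.9] w 0.0085
shift tool xyz [ 0.0004 -0.0009 -0.0017] rot [1.68 0.22 0.77]  after-rot shift [ 0.0004 -0.001  -0.0017]
[-0.09138185  0.21009287 -0.08208291]
```

View pics/w10c.png

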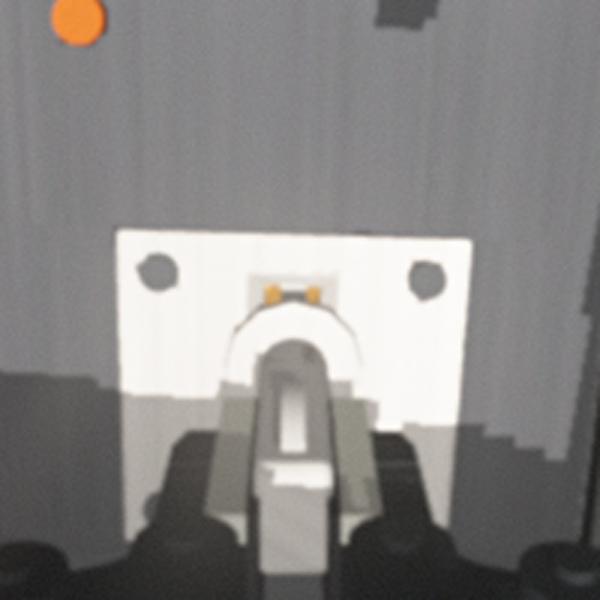

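arm_command --rows '[[[1,0,0],[-0.01,0,0],-1],[[0.7,0,0.4],[-0.02,0,0],-1],[[0,0.2,0.3],[-0.03,0,0],-1],[[0,0,0],[-0.02,-0.002,0.03],-1],[[0,0,0],[0,-0.003,0.04],-1],[[0,0,0],[0,-0.004,0.045],-1],[[0,0,0],[0,-0.004,0.045],-1],[[0,0,0],[0,-0.003,0.04],-1],[[0,0,0],[0,-0.001,0.02],-1],[[0,0,0],[0,0,0],-1]]'

```text
time: 17.8
tcp_pos: [0.4639, -0.2229, 0.1625]
ee_rot: [0.494, 0.519, -0.495, 0.492]
contact_force: [-0.3, 0.3, -0.3]
grip_width: 0.0
```

```bash
python3 - <<'E'
from h import *
plan([.4642,-.2405,.15],np.radians(2.3));print(ctrl.state()["moment"])
E
```

```text
t 17.8 tcp [ 0.4639 -0.2229  0.1625] yaw 1.28 j6 -0.693 F [-0.3  0.3 -0.3] w 0.0
shift tool xyz [0.0121 0.0002 0.0179] rot [-1.04 -1.54  1.56]  after-rot shift [ 0.0125 -0.0004  0.0176]
[-0.07141565  0.03902985  0.00368851]
```

```bash
python3 - <<'E'
from h import *
i=ctrl.capture("scene");cv2.imwrite("pics/s11.png",i);crop(i,150,100,250,150,3.2,"pics/s11c.png")
i=ctrl.capture("top");crop(i,240,160,240,120,3.3,"pics/t11c.png")
E
```

```text
(no output)
```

View pics/s11c.png

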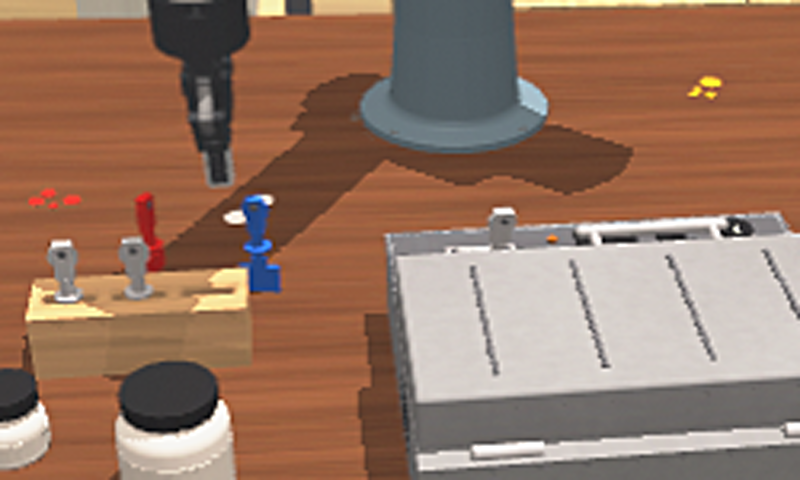

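View pics/t11c.png

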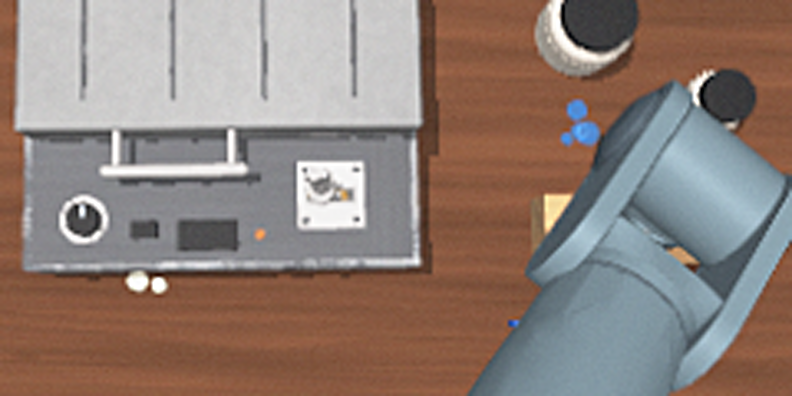

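```bash
cat >> h.py <<'E'
def camfrom(tp,q):
    c=ctrl.get_calibration("wrist");s=ctrl.state();r=R.from_quat(s["ee_rot"])
    pt=r.inv().apply(c["position"]-s["tcp_pos"]);rt=r.inv()*R.from_quat(c["rotation"])
    r2=R.from_quat(np.array(q)/np.linalg.norm(q));c=dict(c);c["position"]=np.array(tp)+r2.apply(pt);c["rotation"]=(r2*rt).as_quat();return c
E
python3 - <<'E'
from h import *
T={"w4":([.4875,-.0063,.1853],[.49,.508,-.49,.511]),"w5":([.4896,-.0043,.1095],[-.596,-.377,.601,-.377]),"w8":([.4877,-.0001,.1098],[-.56,-.431,.567,-.424]),"w10":([.4896,-.0064,.1096],[.478,.519,-.487,.514])}
for k,(p,q) in T.items():
    c=camfrom(p,q);g=lambda P:(proj(c,P)*3-[660-1,330-1]).round(0)
    print(k,"platecorner",g([.4563,.0243,.09]),g([.5164,.0265,.09]))
    for z in(.093,.103,.113):
        Q=np.array([g([.4877+.012*np.cos(a),-.0047+.012*np.sin(a),z]) for a in np.linspace(0,6.28,37)])
        print("  collar z",z,"ytop",Q[:,1].min(),"x",Q[:,0].min(),Q[:,0].max())
E
```

```text
w4 platecorner [172. 153.] [422. 153.]
  collar z 0.093 ytop 229.0 x 249.0 346.0
  collar z 0.103 ytop 240.0 x 248.0 349.0
  collar z 0.113 ytop 252.0 x 246.0 351.0
w5 platecorner [ 57. 347.] [366. 191.]
  collar z 0.093 ytop 358.0 x 223.0 360.0
  collar z 0.103 ytop 381.0 x 218.0 363.0
  collar z 0.113 ytop 408.0 x 214.0 368.0
w8 platecorner [ 90. 327.] [424. 226.]
  collar z 0.093 ytop 375.0 x 240.0 376.0
  collar z 0.103 ytop 399.0 x 236.0 380.0
  collar z 0.113 ytop 426.0 x 232.0 385.0
w10 platecorner [117. 228.] [474. 240.]
  collar z 0.093 ytop 341.0 x 222.0 360.0
  collar z 0.103 ytop 364.0 x 217.0 363.0
  collar z 0.113 ytop 389.0 x 211.0 366.0
```

```bash
python3 - <<'E'
from h import *
plan([.4885,-.005,.20],np.radians(2.2))
E
```

```text
t 17.9 tcp [ 0.464  -0.2206  0.1622] yaw 1.46 j6 -0.693 F [-0.4 -0.1 -0.8] w 0.0001
shift tool xyz [-0.0327  0.029  -0.2159] rot [-0.76 -1.59  1.59]  after-rot shift [-0.0378  0.0328 -0.2145]
```

arm_command --rows '[[[-0.8,-1.6,1.6],[-0.02,0.004,-0.04],0],[[0,0,0],[-0.018,0.006,-0.045],0],[[0,0,0],[0,0.006,-0.045],0],[[0,0,0],[0,0.006,-0.045],0],[[0,0,0],[0,0.008,-0.025],0],[[0,0,0],[0,0.003,-0.01],0],[[0,0,0],[0,0,0],0],[[0,0,0],[0,0,0],0],[[0,0,0],[0,0,0],0],[[0,0,0],[0,0,0],0]]'

```text
time: 18.9
tcp_pos: [0.4876, 0.0082, 0.2048]
ee_rot: [0.49, 0.511, -0.486, 0.512]
contact_force: [-0.6, 0.5, 0.0]
grip_width: 0.043
```

```bash
python3 - <<'E'
from h import *
plan([.4885,-.005,.15],np.radians(2.2))
c=ctrl.get_calibration("wrist");i=ctrl.capture("wrist");np.savez("w12.npz",**c);cv2.imwrite("pics/w12.png",i);crop(i,220,110,200,200,3,"pics/w12c.png")
E
```

```text
t 18.9 tcp [0.4876 0.0082 0.2048] yaw 2.67 j6 -0.266 F [-0.6  0.5  0. ] w 0.043
shift tool xyz [0.0547 0.     0.0134] rot [ 0.47 -0.19 -0.23]  after-rot shift [0.0548 0.0004 0.0132]
```

View pics/w12c.png

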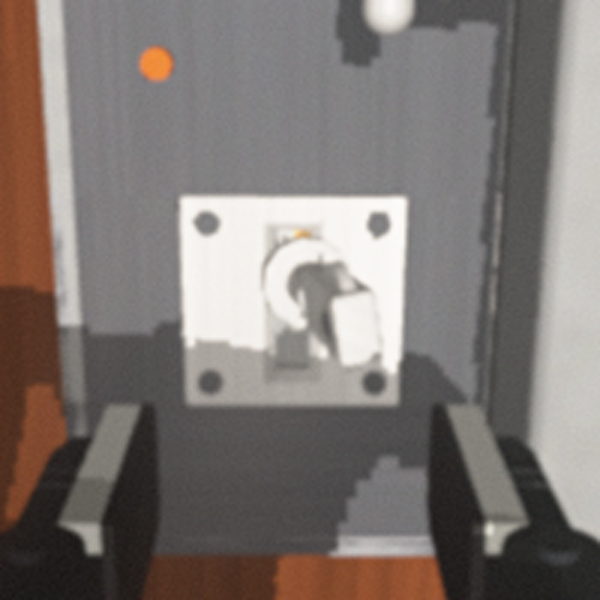

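```bash
python3 - <<'E'
from h import *
c=dict(np.load("w12.npz"));f=lambda x,y:(220+x/3-.33,110+y/3-.33)
for z in(.093,.1): print("collar",z,onz(c,f(304,286),z).round(4))
for z in(.135,.143): print("head",z,onz(c,f(354,327),z).round(4))
print("slot ends",onz(c,f(293,225),.09),onz(c,f(293,382),.09))
E
```

```text
collar 0.093 [0.4901 0.0017 0.093 ]
collar 0.1 [0.4899 0.0039 0.1   ]
head 0.135 [0.5007 0.0058 0.135 ]
head 0.143 [0.5    0.0087 0.143 ]
slot ends [0.48645013 0.01763645 0.09      ] [ 0.48855319 -0.02761209  0.09      ]
```

arm_command --rows '[[[0.5,-0.2,-0.2],[0.02,0.004,0.005],0.1],[[0,0,0],[0.03,0,0],0.1],[[0,0,0],[0.02,0,0],0.1],[[0,0,0],[0.013,0,0],0.1],[[0,0,0],[0.008,0,0],0.1],[[0,0,0],[0,0,0],0.1],[[0,0,0],[0,0,0],0.1],[[0,0,0],[0,0,0],0.1],[[0,0,0],[0,0,0],0.1],[[0,0,0],[0,0,0],0.1]]'

```text
time: 19.95
tcp_pos: [0.4959, -0.0014, 0.1152]
ee_rot: [0.494, 0.504, -0.491, 0.511]
contact_force: [-1.0, -0.4, -0.2]
grip_width: 0.0471
```

```bash
python3 - <<'E'
from h import *
plan([.492,.0035,.11],np.radians(2.2))
c=ctrl.get_calibration("wrist");i=ctrl.capture("wrist");np.savez("w13.npz",**c);crop(i,220,110,200,200,3,"pics/w13c.png")
E
```

```text
t 19.95 tcp [ 0.4959 -0.0014  0.1152] yaw 1.74 j6 -0.262 F [-1.  -0.4 -0.2] w 0.0471
shift tool xyz [ 0.0052 -0.0038 -0.005 ] rot [-0.47  0.17 -0.55]  after-rot shift [ 0.0052 -0.0037 -0.005 ]
```

View pics/w13c.png

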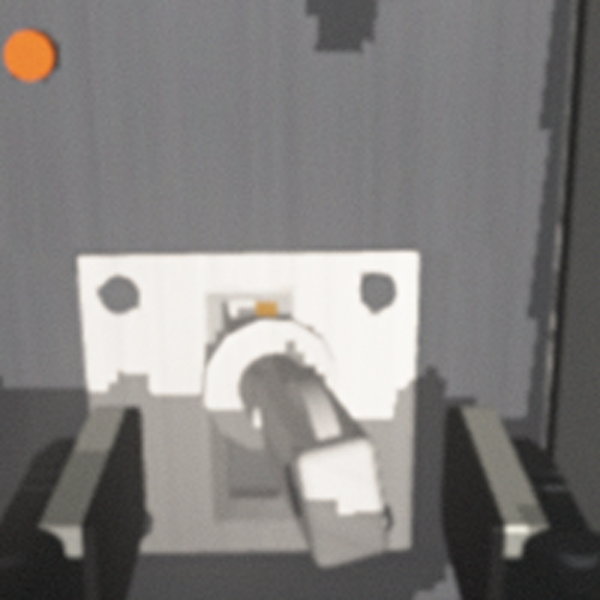

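arm_command --rows '[[[-0.5,0.2,-0.5],[0.005,-0.004,-0.005],0.1],[[0,0,0],[0,0,0],-0.2],[[0,0,0],[0,0,0],-0.4],[[0,0,0],[0,0,0],-0.5],[[0,0,0],[0,0,0],-0.6],[[0,0,0],[0,0,0],-0.7],[[0,0,0],[0,0,0],-1],[[0,0,0],[0,0,0],-1],[[0,0,0],[0,0,0],-1],[[0,0,0],[0,0,0],-1]]' --force 60

```text
time: 21.0
tcp_pos: [0.4902, 0.0043, 0.1091]
ee_rot: [0.49, 0.511, -0.49, 0.509]
contact_force: [-0.2, 0.5, -0.7]
grip_width: 0.0095
```

```bash
python3 - <<'E'
from h import *
plan([.4885,-.005,.11],np.radians(2.2))
i=ctrl.capture("wrist");crop(i,220,110,200,200,3,"pics/w14c.png")
E
```

```text
t 21.0 tcp [0.4902 0.0043 0.1091] yaw 2.3 j6 -0.264 F [-0.2  0.5 -0.7] w 0.0095
shift tool xyz [-0.0009 -0.0021  0.0093] rot [ 0.1  -0.08  0.15]  after-rot shift [-0.0009 -0.0021  0.0093]
```

View pics/w14c.png

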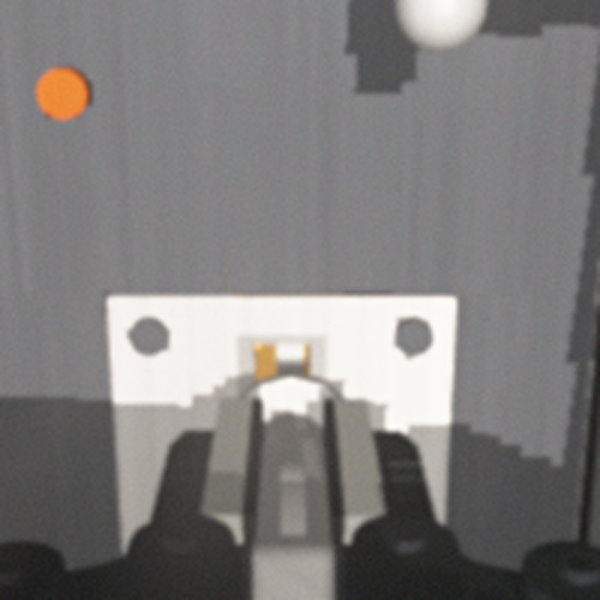

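arm_command --rows '[[[0,0,0],[0,-0.001,0.003],-1],[[0,0,0],[0,0,0.003],-1],[[0,0,0],[0,0,0],-1],[[0,0,0],[-0.004,0,0],-1],[[0,0,0],[-0.005,0,0],-1],[[0,0,0],[-0.005,0,0],-1],[[0,0,0],[-0.005,0,0],-1],[[0,0,0],[0,0,0],-1],[[0,0,0],[0,0,0],-1],[[0,0,0],[0,0,0],-1]]'

```text
time: 22.05
tcp_pos: [0.4904, -0.0025, 0.1306]
ee_rot: [0.49, 0.51, -0.49, 0.51]
contact_force: [0.7, 0.3, -1.2]
grip_width: 0.0091
```

```bash
python3 - <<'E'
from h import *
plan([.4885,-.005,.11],np.radians(2.2))
i=ctrl.capture("wrist");crop(i,220,110,200,200,3,"pics/w15c.png")
E
```

```text
t 22.05 tcp [ 0.4904 -0.0025  0.1306] yaw 2.29 j6 -0.278 F [ 0.7  0.3 -1.2] w 0.0091
shift tool xyz [ 0.0206 -0.002   0.0024] rot [ 0.09 -0.04 -0.03]  after-rot shift [ 0.0206 -0.002   0.0024]
```

View pics/w15c.png

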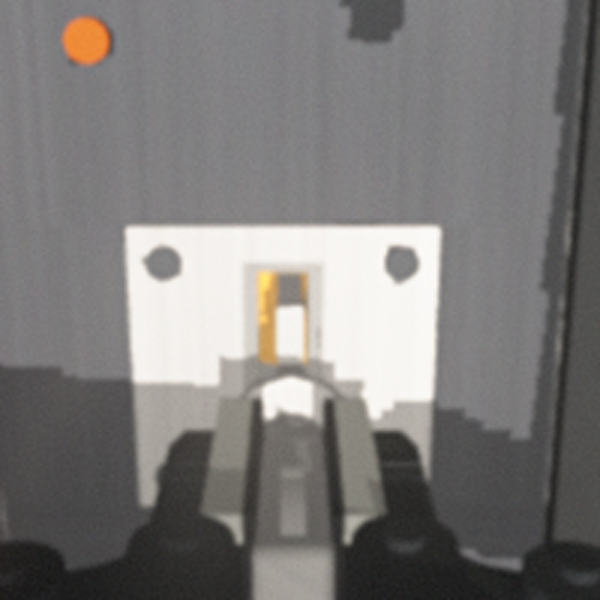

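arm_command --rows '[[[0,0,0],[-0.02,0,0],-1],[[0,0,0],[-0.03,0,0],-1],[[0,0,0],[0,-0.002,0.03],-1],[[0,0,0],[0,-0.002,0.04],-1],[[0,0,0],[0,-0.004,0.045],-1],[[0,0,0],[0,-0.004,0.045],-1],[[0,0,0],[0,-0.004,0.04],-1],[[0,0,0],[0,-0.002,0.02],-1],[[0,0,0],[0,0,0],-1],[[0,0,0],[0,0,0],-1]]'

```text
time: 23.1
tcp_pos: [0.4796, -0.2302, 0.1797]
ee_rot: [0.489, 0.512, -0.489, 0.509]
contact_force: [0.4, 0.4, -1.8]
grip_width: 0.0093
```

```bash
python3 - <<'E'
from h import *
plan([.464,-.2375,.15],np.radians(2.3))
E
```

```text
t 23.1 tcp [ 0.4796 -0.2302  0.1797] yaw 2.46 j6 -0.704 F [ 0.4  0.4 -1.8] w 0.0093
shift tool xyz [ 0.0297 -0.0158  0.0067] rot [ 0.16 -0.13  0.18]  after-rot shift [ 0.0297 -0.0159  0.0067]
```

arm_command --rows '[[[0.2,-0.1,0.2],[0.005,-0.015,0.006],-1],[[0,0,0],[0.015,-0.001,0.001],-1],[[0,0,0],[0.01,0,0],-1],[[0,0,0],[0,0,0],-1],[[0,0,0],[0,0,0],-1],[[0,0,0],[0,0,0],-1],[[0,0,0],[0,0,0],-1],[[0,0,0],[0,0,0],-1],[[0,0,0],[0,0,0],-1],[[0,0,0],[0,0,0],-1]]'

```text
time: 24.1
tcp_pos: [0.4658, -0.2324, 0.1502]
ee_rot: [0.489, 0.511, -0.487, 0.512]
contact_force: [0.2, -0.4, -1.0]
grip_width: 0.0093
```

```bash
python3 - <<'E'
from h import *
plan([.464,-.2375,.08],np.radians(2.3))
i=ctrl.capture("wrist");crop(i,220,110,200,200,3,"pics/w16c.png")
E
```

```text
t 24.1 tcp [ 0.4658 -0.2324  0.1502] yaw 2.72 j6 -0.73 F [ 0.2 -0.4 -1. ] w 0.0093
shift tool xyz [ 0.0702 -0.0022  0.005 ] rot [ 0.42 -0.03 -0.14]  after-rot shift [ 0.0702 -0.002   0.005 ]
```

View pics/w16c.png

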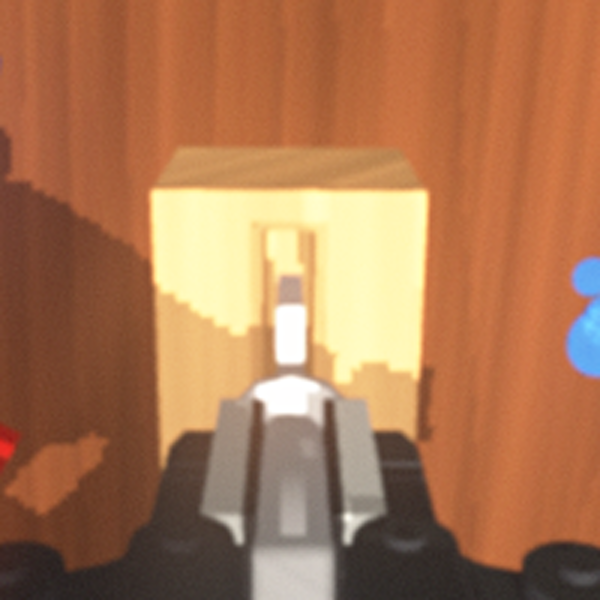

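```bash
python3 - <<'E'
from h import *
c=ctrl.get_calibration("wrist");f=lambda x,y:(220+x/3-.33,110+y/3-.33)
print("bit +y end bottom",onz(c,f(291,276),.086),"top",onz(c,f(290,306),.122))
print("slot +y end",onz(c,f(288,226),.06),"slot sides",onz(c,f(262,260),.06),onz(c,f(314,260),.06))
print("block edge",onz(c,f(151,189),.06),onz(c,f(428,189),.06))
E
```

```text
bit +y end bottom [ 0.46380194 -0.22183164  0.086     ] top [ 0.46334884 -0.21632375  0.122     ]
slot +y end [ 0.46287648 -0.21733067  0.06      ] slot sides [ 0.45693634 -0.22617012  0.06      ] [ 0.4696022  -0.22557853  0.06      ]
block edge [ 0.42979462 -0.20975542  0.06      ] [ 0.49585705 -0.20665887  0.06      ]
```

arm_command --rows '[[[0.4,0,0],[0.01,-0.0005,0.003],-1],[[0,0,0],[0.012,0,0],-1],[[0,0,0],[0.012,0,0],-1],[[0,0,0],[0.01,0,0],-1],[[0,0,0],[0.008,0,0],-1],[[0,0,0],[0.005,0,0],-1],[[0,0,0],[0,0,0],-1],[[0,0,0],[0,0,0],-1],[[0,0,0],[0,0,0],-1],[[0,0,0],[0,0,0],-1]]'

```text
time: 25.15
tcp_pos: [0.4649, -0.2354, 0.087]
ee_rot: [0.491, 0.51, -0.489, 0.509]
contact_force: [0.5, -0.5, -0.5]
grip_width: 0.0087
```

```bash
python3 - <<'E'
from h import *
plan([.464,-.2375,.08],np.radians(2.3))
E
```

```text
t 25.15 tcp [ 0.4649 -0.2354  0.087 ] yaw 2.26 j6 -0.728 F [ 0.5 -0.5 -0.5] w 0.0087
shift tool xyz [ 0.007  -0.001   0.0021] rot [-0.04 -0.11 -0.04]  after-rot shift [ 0.007  -0.0009  0.0021]
```

arm_command --rows '[[[0,0,0],[0.005,0,0],-1],[[0,0,0],[0.003,0,0],-1],[[0,0,0],[0.001,0,0],-1],[[0,0,0],[0,0,0],0],[[0,0,0],[0,0,0],0],[[0,0,0],[0,0,0],0],[[0,0,0],[0,0,0],0],[[0,0,0],[-0.02,0,0],0],[[0,0,0],[-0.03,0,0],0],[[0,0,0],[-0.02,0,0.01],0]]'

```text
time: 26.15
tcp_pos: [0.4642, -0.2442, 0.1476]
ee_rot: [0.49, 0.512, -0.489, 0.508]
contact_force: [0.6, -0.9, -0.4]
grip_width: 0.0423
```

```bash
python3 - <<'E'
from h import *
plan([.4666,-.2984,.14],np.radians(2.3))
i=ctrl.capture("wrist");crop(i,220,110,200,200,3,"pics/w17c.png")
E
```

```text
t 26.15 tcp [ 0.4642 -0.2442  0.1476] yaw 2.31 j6 -0.743 F [ 0.6 -0.9 -0.4] w 0.0423
shift tool xyz [0.0074 0.0002 0.0543] rot [ 0.01 -0.28  0.13]  after-rot shift [0.0076 0.0002 0.0542]
```

View pics/w17c.png

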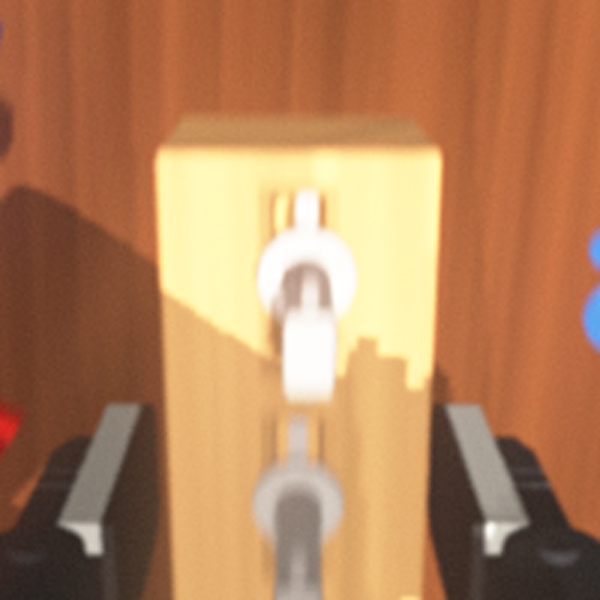

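arm_command --rows '[[[0,-0.1,0.1],[0,0,0.03],0],[[0,-0.1,0],[0,0,0.024],0],[[0,0,0],[0.01,0,0],0],[[0,0,0],[0.02,0,0],0],[[0,0,0],[0.02,0,0],0],[[0,0,0],[0,0,0],0],[[0,0,0],[0,0,0],0],[[0,0,0],[0,0,0],0],[[0,0,0],[0,0,0],0],[[0,0,0],[0,0,0],0]]'

```text
time: 27.2
tcp_pos: [0.4694, -0.3001, 0.0993]
ee_rot: [0.491, 0.507, -0.489, 0.513]
contact_force: [0.2, 0.1, 0.6]
grip_width: 0.0429
```

```bash
python3 - <<'E'
from h import *
plan([.4665,-.2984,.08],np.radians(2.3))
E
```

```text
t 27.2 tcp [ 0.4694 -0.3001  0.0993] yaw 2.3 j6 -0.814 F [0.2 0.1 0.6] w 0.0429
shift tool xyz [ 0.0193 -0.0029 -0.0019] rot [-0.01  0.27 -0.41]  after-rot shift [ 0.0193 -0.0028 -0.0018]
```

arm_command --rows '[[[0,0.3,-0.4],[0.012,-0.003,-0.002],0],[[0,0,0],[0.007,0,0],0],[[0,0,0],[0,0,0],-0.5],[[0,0,0],[0,0,0],-1],[[0,0,0],[0,0,0],-1],[[0,0,0],[0,0,0],-1],[[0,0,0],[0,0,0],-1],[[0,0,0],[0,0,0],-1],[[0,0,0],[-0.01,0,0],-1],[[0,0,0],[-0.02,0,0],-1]]' --force 80

```text
time: 28.2
tcp_pos: [0.4645, -0.2967, 0.1075]
ee_rot: [0.49, 0.512, -0.49, 0.507]
contact_force: [-0.2, -0.4, -1.3]
grip_width: 0.0089
```

```bash
python3 - <<'E'
from h import *
plan([.4883,-.005,.185],np.radians(2.2))
E
```

```text
t 28.2 tcp [ 0.4645 -0.2967  0.1075] yaw 2.28 j6 -0.814 F [-0.2 -0.4 -1.3] w 0.0089
shift tool xyz [-0.0761  0.035  -0.2909] rot [ 0.08 -0.29  0.25]  after-rot shift [-0.0775  0.0349 -0.2906]
```

arm_command --rows '[[[0,-0.3,0.2],[-0.04,0,0],-1],[[0,0,0],[-0.045,0,0],-1],[[0,0,0],[-0.005,0.002,-0.03],-1],[[0,0,0],[0,0.003,-0.04],-1],[[0,0,0],[0,0.005,-0.045],-1],[[0,0,0],[0,0.006,-0.045],-1],[[0,0,0],[0,0.006,-0.045],-1],[[0,0,0],[0,0.005,-0.045],-1],[[0,0,0],[0,0.004,-0.03],-1],[[0,0,0],[0,0.002,-0.01],-1]]'

```text
time: 29.2
tcp_pos: [0.4891, 0.0009, 0.2117]
ee_rot: [0.493, 0.502, -0.49, 0.514]
contact_force: [-0.2, -0.4, -1.4]
grip_width: 0.0091
```

```bash
python3 - <<'E'
from h import *
plan([.4884,-.003,.17],np.radians(2.2))
E
```

```text
t 29.2 tcp [0.4891 0.0009 0.2117] yaw 1.94 j6 -0.26 F [-0.2 -0.4 -1.4] w 0.0091
shift tool xyz [ 0.0417 -0.0014  0.0034] rot [-0.27  0.55 -0.82]  after-rot shift [ 0.0417 -0.0009  0.0038]
```

arm_command --rows '[[[-0.3,0.5,-0.8],[0.02,-0.001,0.003],-1],[[0,0,0],[0.02,0,0.001],-1],[[0,0,0],[0,0,0],-1],[[0,0,0],[0,0,0],-1],[[0,0,0],[0,0,0],-1],[[0,0,0],[0,0,0],-1],[[0,0,0],[0,0,0],-1],[[0,0,0],[0,0,0],-1],[[0,0,0],[0,0,0],-1],[[0,0,0],[0,0,0],-1]]'

```text
time: 30.2
tcp_pos: [0.4898, -0.0077, 0.1723]
ee_rot: [0.49, 0.508, -0.491, 0.511]
contact_force: [-0.0, 0.5, -1.3]
grip_width: 0.0088
```

```bash
python3 - <<'E'
from h import *
plan([.4884,-.003,.11],np.radians(2.2))
i=ctrl.capture("wrist");cv2.imwrite("pics/w18.png",i);crop(i,220,110,200,200,3,"pics/w18c.png")
E
```

```text
t 30.2 tcp [ 0.4898 -0.0077  0.1723] yaw 2.14 j6 -0.283 F [-0.   0.5 -1.3] w 0.0088
shift tool xyz [ 0.0623 -0.0014 -0.0049] rot [-0.06  0.17 -0.14]  after-rot shift [ 0.0623 -0.0012 -0.0047]
```

View pics/w18c.png

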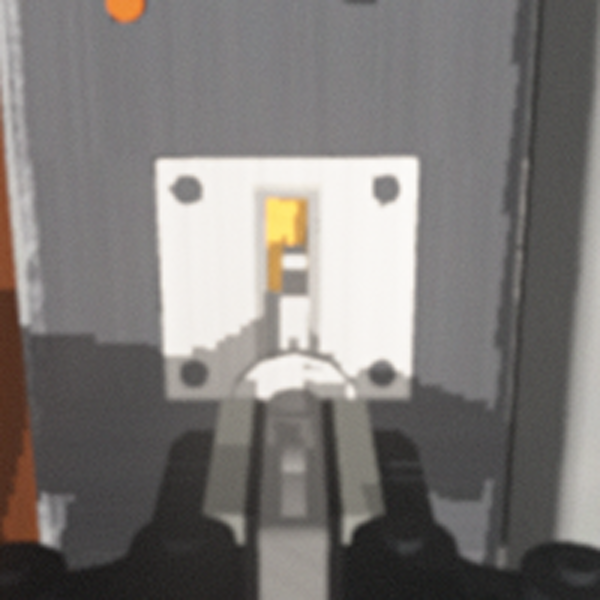

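```bash
python3 - <<'E'
from h import *
c=ctrl.get_calibration("wrist");s=ctrl.state();t=s["tcp_pos"]
g=lambda P:(proj(c,P)*3-[659,329]).round(0)
for dz in(0.015,.019,.023):
  for dy in(-.003,0,.003):
    z=t[2]-dz+.003;Q=np.array([g([t[0]-.001+.012*np.cos(a),t[1]+dy+.012*np.sin(a),z]) for a in np.linspace(0,6.28,37)])
    print(dz,dy,"collar",Q[:,1].min(),Q[:,0].min(),Q[:,0].max(),"bit end bot/top",g([t[0]-.001,t[1]+dy+.018,z-.048]),g([t[0]-.001,t[1]+dy+.018,z-.012]))
E
```

```text
0.015 -0.003 collar 378.0 223.0 363.0 bit end bot/top [296. 261.] [297. 320.]
0.015 0 collar 361.0 224.0 364.0 bit end bot/top [297. 248.] [298. 304.]
0.015 0.003 collar 344.0 224.0 366.0 bit end bot/top [297. 234.] [298. 288.]
0.019 -0.003 collar 369.0 225.0 362.0 bit end bot/top [296. 256.] [297. 312.]
0.019 0 collar 352.0 225.0 363.0 bit end bot/top [296. 243.] [298. 296.]
0.019 0.003 collar 336.0 225.0 364.0 bit end bot/top [297. 229.] [298. 281.]
0.023 -0.003 collar 360.0 226.0 360.0 bit end bot/top [296. 251.] [297. 305.]
0.023 0 collar 344.0 227.0 361.0 bit end bot/top [296. 238.] [297. 289.]
0.023 0.003 collar 328.0 227.0 362.0 bit end bot/top [297. 225.] [298. 274.]
```

arm_command --rows '[[[0,0.2,-0.1],[0.008,-0.001,-0.003],-1],[[0,0,0],[0.01,0,0],-1],[[0,0,0],[0.01,0,0],-1],[[0,0,0],[0.01,0,0],-1],[[0,0,0],[0.01,0,0],-1],[[0,0,0],[0.006,0,0],-1],[[0,0,0],[0.003,0,0],-1],[[0,0,0],[0.002,0,0],-1],[[0,0,0],[0.001,0,0],-1],[[0,0,0],[0,0,0],-1]]'

```text
time: 31.25
tcp_pos: [0.4886, -0.0041, 0.1096]
ee_rot: [0.49, 0.511, -0.491, 0.508]
contact_force: [0.4, 0.6, -2.5]
grip_width: 0.0092
```

```bash
python3 - <<'E'
from h import *
plan([.4886,-.0047,.109],np.radians(2.2));print(ctrl.state()["moment"])
E
```

```text
t 31.25 tcp [ 0.4886 -0.0041  0.1096] yaw 2.19 j6 -0.28 F [ 0.4  0.6 -2.5] w 0.0092
shift tool xyz [0.0006 0.     0.0007] rot [-0.01 -0.1   0.2 ]  after-rot shift [0.0006 0.     0.0007]
[-0.03012776  0.14356276 -0.00700771]
```

arm_command --rows '[[[0,0,0],[0.002,0,0.001],-1],[[0,0,0],[0.001,0,0],-1],[[4,0,0],[0,0,0],-1],[[4,0,0],[0,0,0],-1],[[4,0,0],[0,0,0],-1],[[4,0,0],[0,0,0],-1],[[4,0,0],[0,0,0],-1],[[4,0,0],[0,0,0],-1],[[0,0,0],[0,0,0],-1],[[0,0,0],[0,0,0],-1]]'

```text
time: 32.25
tcp_pos: [0.4897, -0.0043, 0.1095]
ee_rot: [-0.588, -0.394, 0.589, -0.39]
contact_force: [-2.8, 0.9, 1.1]
grip_width: 0.009
```

```bash
python3 - <<'E'
from h import *
plan([.4886,-.0047,.109],np.radians(2.2));print(ctrl.state()["moment"])
i=ctrl.capture("wrist");crop(i,220,110,200,200,3,"pics/w19c.png")
E
```

```text
t 32.25 tcp [ 0.4897 -0.0043  0.1095] yaw -22.67 j6 0.151 F [-2.8  0.9  1.1] w 0.009
shift tool xyz [ 0.0005 -0.0009  0.0008] rot [-24.87  -0.19   0.23]  after-rot shift [ 0.0005 -0.0011  0.0003]
[0.12848947 0.30191519 0.04192644]
```

View pics/w19c.png

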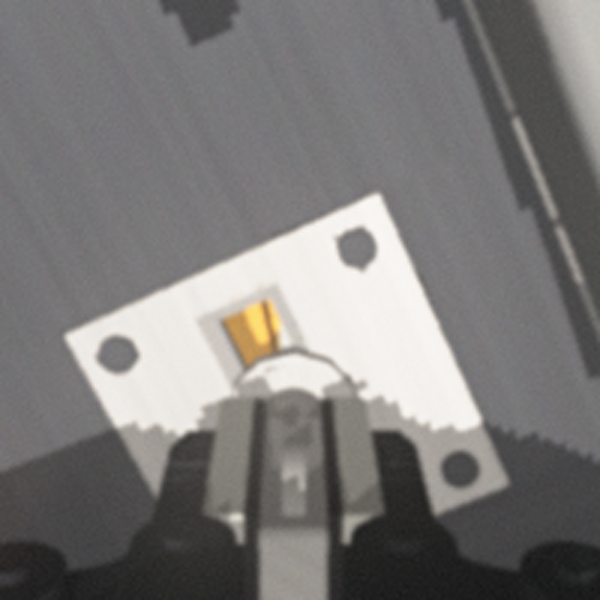

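arm_command --rows '[[[4,0,0],[0,-0.0005,0.0005],-1],[[4,0,0],[0,0,0],-1],[[4,0,0],[0,0,0],-1],[[4,0,0],[0,0,0],-1],[[4,0,0],[0,0,0],-1],[[4,0,0],[0,0,0],-1],[[0,0,0],[0,0,0],-1],[[0,0,0],[0,0,0],-1],[[0,0,0],[0,0,0],-1],[[0,0,0],[0,0,0],-1]]'

```text
time: 33.3
tcp_pos: [0.4902, -0.0046, 0.1095]
ee_rot: [0.658, 0.261, -0.657, 0.258]
contact_force: [-2.5, 0.5, 1.1]
grip_width: 0.0089
```

```bash
python3 - <<'E'
from h import *
plan([.4886,-.0047,.109],np.radians(2.2));print(ctrl.state()["moment"])
i=ctrl.capture("wrist");crop(i,220,110,200,200,3,"pics/w20c.png")
E
```

```text
t 33.3 tcp [ 0.4902 -0.0046  0.1095] yaw -46.92 j6 0.574 F [-2.5  0.5  1.1] w 0.0089
shift tool xyz [ 0.0005 -0.001   0.0012] rot [-49.12  -0.22   0.06]  after-rot shift [ 0.0005 -0.0016  0.    ]
[0.11323363 0.24382318 0.02445176]
```

View pics/w20c.png

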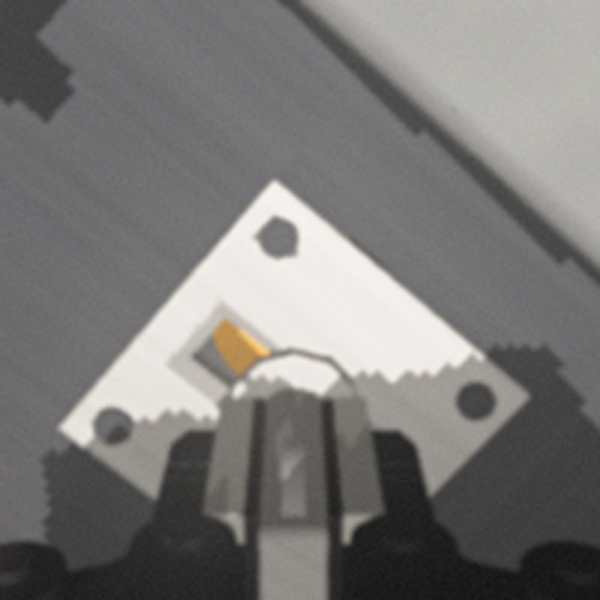

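arm_command --rows '[[[4,0,0],[0,-0.0005,0.001],-1],[[4,0,0],[0,0,0],-1],[[4,0,0],[0,0,0],-1],[[4,0,0],[0,0,0],-1],[[4,0,0],[0,0,0],-1],[[4,0,0],[0,0,0],-1],[[4,0,0],[0,0,0],-1],[[4,0,0],[0,0,0],-1],[[3,0,0],[0,0,0],-1],[[0,0,0],[0,0,0],-1]]'

```text
time: 34.35
tcp_pos: [0.4906, -0.0057, 0.1095]
ee_rot: [0.708, 0.044, -0.704, 0.043]
contact_force: [-1.1, 1.2, 1.1]
grip_width: 0.009
```

```bash
python3 - <<'E'
from h import *
plan([.4886,-.0047,.109],np.radians(2.2));print(ctrl.state()["moment"])
i=ctrl.capture("wrist");crop(i,220,110,200,200,3,"pics/w21c.png")
E
```

```text
t 34.35 tcp [ 0.4906 -0.0057  0.1095] yaw -82.96 j6 1.202 F [-1.1  1.2  1.1] w 0.009
shift tool xyz [ 0.0005 -0.0013  0.0019] rot [-85.16  -0.3   -0.2 ]  after-rot shift [ 0.0005 -0.002  -0.0011]
[0.21561773 0.33694082 0.11175139]
```

View pics/w21c.png

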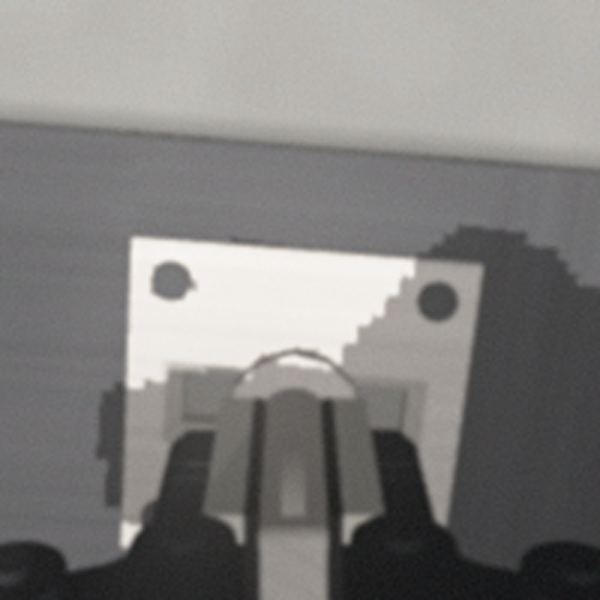

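arm_command --rows '[[[3,0,0],[0,-0.001,0.001],-1],[[3,0,0],[0,0,0.001],-1],[[2,0,0],[0,0,0],-1],[[0,0,0],[0,0,0],-1],[[0,0,0],[0,0,0],-1],[[0,0,0],[0,0,0],-0.3],[[0,0,0],[0,0,0],-0.3],[[0,0,0],[0,0,0],-0.3],[[0,0,0],[0,0,0],-0.3],[[0,0,0],[-0.01,0,0],-0.3]]'

```text
time: 35.4
tcp_pos: [0.4903, -0.0061, 0.1192]
ee_rot: [0.711, -0.003, -0.703, -0.001]
contact_force: [-0.5, 1.2, 0.3]
grip_width: 0.0301
```

arm_command --rows '[[[0,0,0],[-0.03,0,0],-0.3],[[0,0,0],[-0.04,0,0],-0.3],[[-8,0,0],[-0.03,0,0],-0.3],[[-8,0,0],[0,0,0],-0.2],[[-8,0,0],[0,0,0],-0.2],[[-8,0,0],[0,0,0],-0.2],[[-8,0,0],[0,0,0],-0.2],[[-8,0,0],[0,0,0],-0.2],[[-8,0,0],[0,0,0],-0.2],[[-8,0,0],[0,0,0],-0.2]]'

```text
time: 36.4
tcp_pos: [0.4916, -0.0067, 0.2347]
ee_rot: [0.599, 0.379, -0.586, 0.392]
contact_force: [-0.6, 0.9, 0.1]
grip_width: 0.0343
```

```bash
python3 - <<'E'
from h import *
plan([.5035,.133,.2],np.radians(2.2))
c=ctrl.get_calibration("wrist");i=ctrl.capture("wrist");np.savez("w22.npz",**c);cv2.imwrite("pics/w22.png",i)
i=ctrl.capture("top");crop(i,240,160,240,120,3.3,"pics/t22c.png")
E
```

```text
t 36.4 tcp [ 0.4916 -0.0067  0.2347] yaw -23.9 j6 0.172 F [-0.6  0.9  0.1] w 0.0343
shift tool xyz [ 0.0343 -0.0466 -0.1324] rot [-26.09   0.04  -1.53]  after-rot shift [ 0.0347  0.0173 -0.1391]
```

View pics/w22.png

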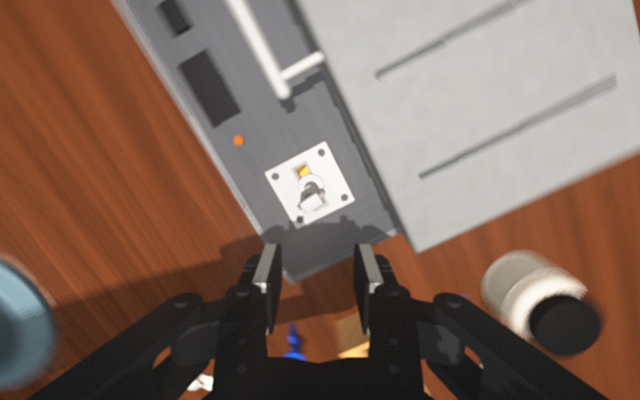

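View pics/t22c.png

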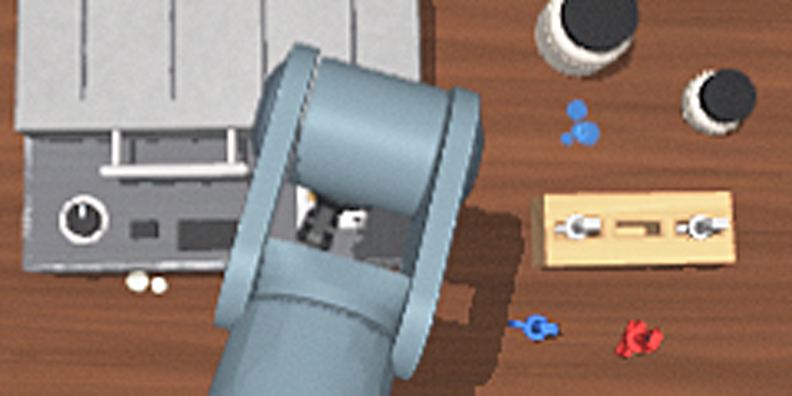

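```bash
python3 - <<'E'
from h import *
path([.5025,.135,.20],np.radians(2.2),6)
i=cv2.imread("pics/w22.png");crop(i,240,120,140,120,5,"pics/w22c.png")
E
```

```text
[-4.41  0.01 -0.26] [ 0.0057 -0.0082 -0.0222]
[-4.41  0.01 -0.26] [ 0.0057 -0.0064 -0.0228]
[-4.41  0.01 -0.26] [ 0.0058 -0.0046 -0.0232]
[-4.41  0.01 -0.26] [ 0.0058 -0.0028 -0.0235]
[-4.41  0.01 -0.26] [ 0.0058 -0.001  -0.0237]
[-4.41  0.01 -0.26] [ 0.0058  0.0009 -0.0237]
```

View pics/w22c.png

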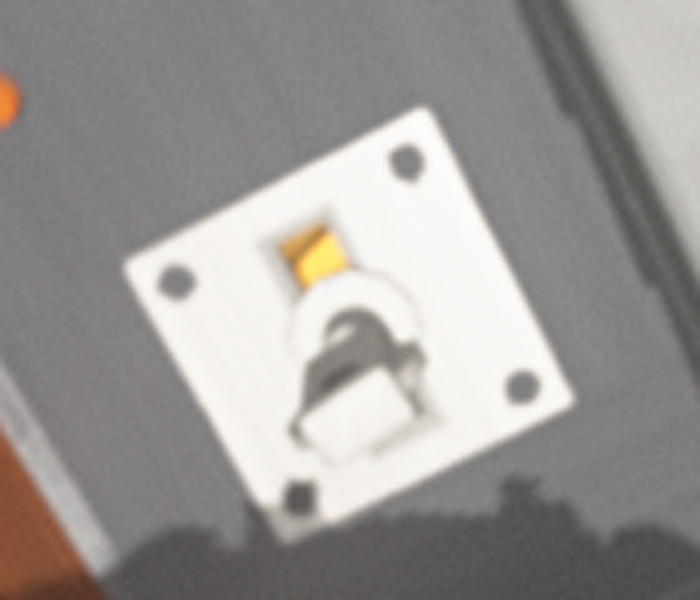

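arm_command --rows '[[[-4.4,0,-0.3],[0.002,-0.008,-0.022],-0.2],[[-4.4,0,-0.3],[0.006,-0.006,-0.023],-0.2],[[-4.4,0,-0.3],[0.006,-0.005,-0.023],-0.2],[[-4.4,0,-0.3],[0.006,-0.003,-0.023],-0.2],[[-4.4,0,-0.3],[0.006,-0.001,-0.024],-0.2],[[-4.4,0,-0.3],[0.006,0.001,-0.022],-0.2],[[0,0,0],[0,0,0],-0.2],[[0,0,0],[0,0,0],-0.2],[[0,0,0],[0,0,0],-0.2],[[0,0,0],[0,0,0],-0.2]]'

```text
time: 37.5
tcp_pos: [0.5048, 0.1355, 0.2068]
ee_rot: [0.495, 0.504, -0.495, 0.506]
contact_force: [0.6, -0.9, -0.1]
grip_width: 0.034
```

```bash
python3 - <<'E'
from h import *
plan([.5025,.135,.11],np.radians(2.2))
c=ctrl.get_calibration("wrist");i=ctrl.capture("wrist");np.savez("w23.npz",**c);cv2.imwrite("pics/w23.png",i)
E
```

```text
t 37.5 tcp [0.5048 0.1355 0.2068] yaw 1.13 j6 0.026 F [ 0.6 -0.9 -0.1] w 0.034
shift tool xyz [ 0.0968 -0.0025  0.0004] rot [-1.07  0.06 -0.09]  after-rot shift [ 0.0968 -0.0023  0.0004]
```

View pics/w23.png

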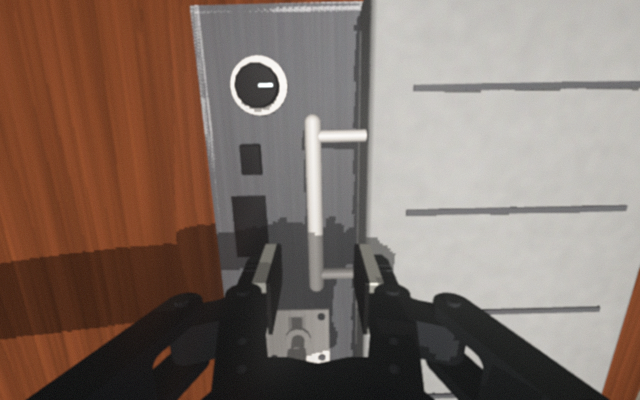

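```bash
python3 - <<'E'
from h import *
c=dict(np.load("w23.npz"))
print([onz(c,p,.128).round(4) for p in[(313,116),(316.5,290),(314.5,203)]], "lid edge",onz(c,(369,203),.137), onz(c,(363,203),.12))
E
```

```text
[array([0.4996, 0.1996, 0.128 ]), array([0.5043, 0.071 , 0.128 ]), array([0.5016, 0.1404, 0.128 ])] lid edge [0.53822844 0.14400422 0.137     ] [0.53679443 0.13857801 0.12      ]
```

arm_command --rows '[[[-1,0,0],[0.02,-0.0025,0],-0.45],[[0,0,0],[0.02,0,0],-0.45],[[0,0,0],[0.01,0,0],-0.45],[[0,0,0],[0,0,0],-0.45],[[0,0,0],[0,0,0],-0.45],[[0,0,0],[0,0,0],-0.45],[[0,0,0],[0,0,0],-0.45],[[0,0,0],[0,0,0],-0.45],[[0,0,0],[0,0,0],-0.45],[[0,0,0],[0,0,0],-0.45]]'

```text
time: 38.55
tcp_pos: [0.5062, 0.1328, 0.1613]
ee_rot: [0.495, 0.504, -0.49, 0.511]
contact_force: [0.1, -0.7, 0.5]
grip_width: 0.0235
```

```bash
python3 - <<'E'
from h import *
plan([.502,.1353,.11],np.radians(2.2))
E
```

```text
t 38.55 tcp [0.5062 0.1328 0.1613] yaw 1.75 j6 0.01 F [ 0.1 -0.7  0.5] w 0.0235
shift tool xyz [ 0.0513 -0.0048 -0.0027] rot [-0.45  0.07 -0.69]  after-rot shift [ 0.0513 -0.0041 -0.0027]
```

arm_command --rows '[[[-0.4,0,-0.6],[0.002,-0.004,-0.002],-0.45],[[0,0,0],[0.002,-0.001,0],-0.45],[[0,0,0],[0.01,0,0],-0.45],[[0,0,0],[0.01,0,0],-0.45],[[0,0,0],[0.01,0,0],-0.45],[[0,0,0],[0.008,0,0],-0.45],[[0,0,0],[0,0,0],-0.45],[[0,0,0],[0,0,0],-0.45],[[0,0,0],[0,0,0],-0.45],[[0,0,0],[0,0,0],-0.45]]'

```text
time: 39.55
tcp_pos: [0.4998, 0.1347, 0.1142]
ee_rot: [0.49, 0.51, -0.491, 0.509]
contact_force: [0.7, 0.0, -0.1]
grip_width: 0.0239
```

```bash
python3 - <<'E'
from h import *
plan([.502,.1353,.11],np.radians(2.2))
E
```

```text
t 39.55 tcp [0.4998 0.1347 0.1142] yaw 2.19 j6 0.007 F [ 0.7  0.  -0.1] w 0.0239
shift tool xyz [ 0.0042  0.0022 -0.0005] rot [-0.01  0.07  0.11]  after-rot shift [ 0.0042  0.0022 -0.0005]
```

arm_command --rows '[[[0,0,0],[0.004,0.002,0],-0.45],[[0,0,0],[0,0,0],-1],[[0,0,0],[0,0,0],-1],[[0,0,0],[0,0,0],-1],[[0,0,0],[0,0,0],-1],[[0,0,0],[-0.01,0.002,0],-1],[[0,0,0],[-0.014,0.003,0],-1],[[0,0,0],[-0.014,0.004,0],-1],[[0,0,0],[0,0,0],-1],[[0,0,0],[0,0,0],-1]]' --force 70

```text
time: 40.55
tcp_pos: [0.5115, 0.1352, 0.1486]
ee_rot: [0.49, 0.509, -0.491, 0.509]
contact_force: [1.8, 0.5, -6.3]
grip_width: 0.0088
```

```bash
python3 - <<'E'
from h import *
plan([.502,.1353,.11],np.radians(2.2))
i=ctrl.capture("scene");crop(i,150,100,300,180,2.6,"pics/s24c.png")
E
```

```text
t 40.55 tcp [0.5115 0.1352 0.1486] yaw 2.18 j6 0.007 F [ 1.8  0.5 -6.3] w 0.0088
shift tool xyz [ 0.0386 -0.0095 -0.0005] rot [-0.02  0.05  0.04]  after-rot shift [ 0.0386 -0.0095 -0.0005]
```

View pics/s24c.png

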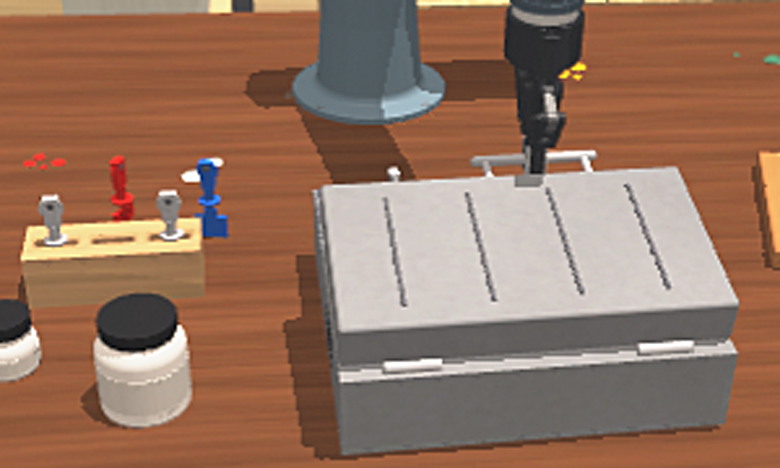

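arm_command --rows '[[[0,0,0],[-0.0135,0.005,0],-1],[[0,0,0],[-0.013,0.006,0],-1],[[0,0,0],[-0.013,0.0065,0],-1],[[0,0,0],[-0.0125,0.007,0],-1],[[0,0,0],[-0.012,0.008,0],-1],[[0,0,0],[-0.0115,0.0085,0],-1],[[0,0,0],[-0.011,0.0095,0],-1],[[0,0,0],[-0.0105,0.01,0],-1],[[0,0,0],[-0.01,0.0105,0],-1],[[0,0,0],[-0.009,0.011,0],-1]]'

```text
time: 41.6
tcp_pos: [0.5878, 0.1383, 0.2632]
ee_rot: [0.48, 0.518, -0.5, 0.501]
contact_force: [-3.7, -0.1, -6.1]
grip_width: 0.0085
```

```bash
cat >> h.py <<'E'
def lid():
    s=ctrl.state();p=s["tcp_pos"];dx=(p[0]-.502)*.9993+(p[1]-.1353)*.038-.237;dz=p[2]+.019-.091
    print("phi",np.arctan2(dz,-dx),"a",np.arctan2(dz,-dx)-.155,"r",np.hypot(dx,dz))
E
python3 - <<'E'
from h import *
plan([.502,.1353,.11],np.radians(2.2));lid()
i=ctrl.capture("scene");crop(i,150,100,300,180,2.6,"pics/s25c.png")
E
```

```text
t 41.6 tcp [0.5878 0.1383 0.2632] yaw 2.23 j6 0.006 F [-3.7 -0.1 -6.1] w 0.0085
shift tool xyz [ 0.1564 -0.08   -0.0007] rot [0.03 0.13 2.17]  after-rot shift [ 0.1532 -0.0859 -0.0003]
phi 0.9020090795707916 a 0.7470090795707915 r 0.24374342719749392
```

View pics/s25c.png

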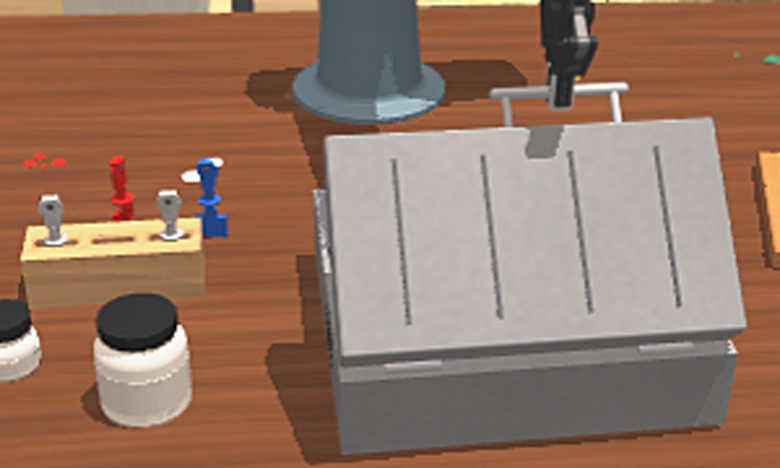

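arm_command --rows '[[[0,0,0.3],[-0.009,0.0115,0],-1],[[0,0,0.3],[-0.008,0.012,0],-1],[[0,0,0.3],[-0.0075,0.0125,0],-1],[[0,0,0.3],[-0.0065,0.013,0],-1],[[0,0,0.3],[-0.006,0.0135,0],-1],[[0,0,0.3],[-0.005,0.0135,0],-1],[[0,0,0],[-0.004,0.014,0],-1],[[0,0,0],[-0.003,0.014,0],-1],[[0,0,0],[0,0,0],-1],[[0,0,0],[0,0,0],-1]]'

```text
time: 42.65
tcp_pos: [0.6913, 0.1425, 0.3147]
ee_rot: [0.482, 0.516, -0.498, 0.504]
contact_force: [-1.6, 0.5, -5.1]
grip_width: 0.0084
```

```bash
python3 - <<'E'
from h import *
plan([.502,.1353,.11],np.radians(2.2));lid()
i=ctrl.capture("scene");crop(i,150,60,300,220,2.6,"pics/s26c.png")
E
```

```text
t 42.65 tcp [0.6913 0.1425 0.3147] yaw 2.26 j6 0.005 F [-1.6  0.5 -5.1] w 0.0084
shift tool xyz [ 0.2099 -0.1836 -0.0011] rot [0.06 0.24 1.6 ]  after-rot shift [ 2.047e-01 -1.894e-01 -1.000e-04]
phi 1.3772463240218116 a 1.2222463240218115 r 0.24734801635669004
```

View pics/s26c.png

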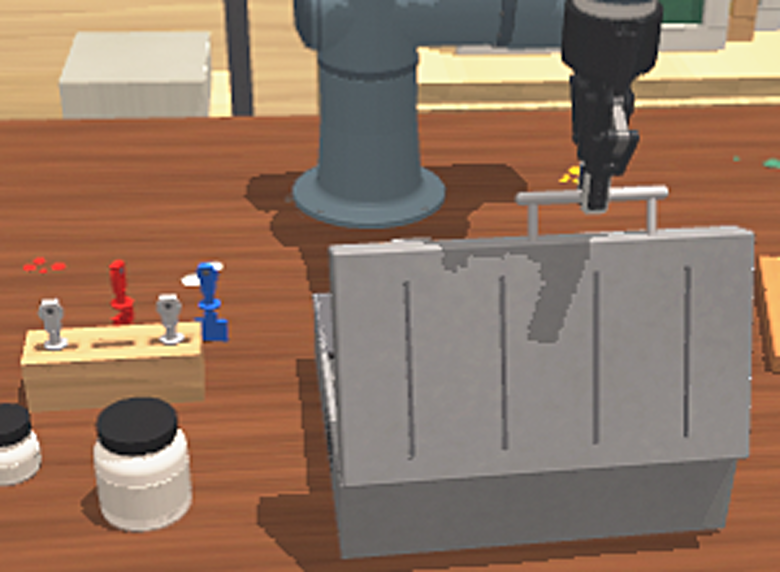

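arm_command --rows '[[[0,0,0],[0,0,0],-0.35],[[0,0,0],[0,0,0],-0.35],[[0,0,0],[0,0,0],-0.35],[[0,0,0],[0,0,0],-0.35],[[0,0,0],[0,0,0],-0.35],[[0,0,0],[-0.01,0,0],-0.35],[[0,0,0],[-0.03,0,0],-0.35],[[0,0,0],[-0.04,0,0],-0.35],[[0,0,0],[-0.02,0,0],-0.35],[[0,0,0],[0,0,0],-0.35]]'

```text
time: 43.7
tcp_pos: [0.6935, 0.1431, 0.4262]
ee_rot: [0.485, 0.513, -0.495, 0.507]
contact_force: [-0.3, -0.5, 0.7]
grip_width: 0.0279
```

arm_command --rows '[[[0,0,0],[0,-0.03,0],-0.35],[[0,0,0],[0,-0.04,0],-0.35],[[0,0,0],[0,-0.04,-0.03],-0.35],[[0,0,0],[0,-0.04,-0.04],-0.35],[[0,0,0],[0,-0.03,-0.04],-0.35],[[0,0,0],[0,0,-0.04],-0.35],[[0,0,0],[0,0,-0.02],-0.35],[[0,0,0],[0,0,0],-0.35],[[0,0,0],[0,0,0],-0.35],[[0,0,0],[0,0,0],-0.35]]'

```text
time: 44.7
tcp_pos: [0.5032, 0.3037, 0.4185]
ee_rot: [0.482, 0.514, -0.5, 0.504]
contact_force: [0.0, -0.4, -0.3]
grip_width: 0.0277
```

```bash
python3 - <<'E'
from h import *
plan([.502,.1353,.11],np.radians(2.2))
i=ctrl.capture("scene");cv2.imwrite("pics/s27.png",i)
i=ctrl.capture("top");cv2.imwrite("pics/t27.png",i);crop(i,240,100,240,160,3.3,"pics/t27c.png")
E
```

```text
t 44.7 tcp [0.5032 0.3037 0.4185] yaw 2.07 j6 0.313 F [ 0.  -0.4 -0.3] w 0.0277
shift tool xyz [0.3098 0.0012 0.166 ] rot [-0.12  0.4   1.58]  after-rot shift [ 0.3085 -0.0077  0.1682]
```

View pics/s27.png

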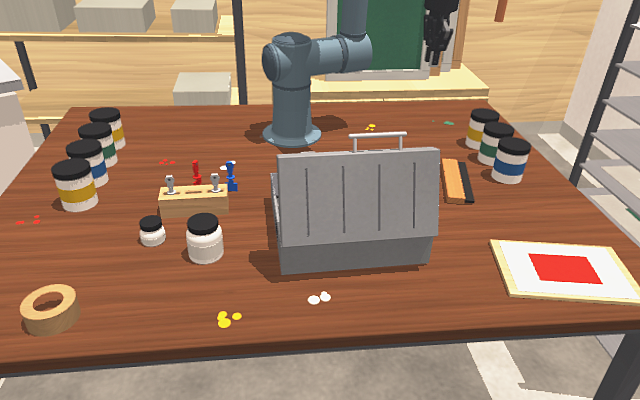

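View pics/t27c.png

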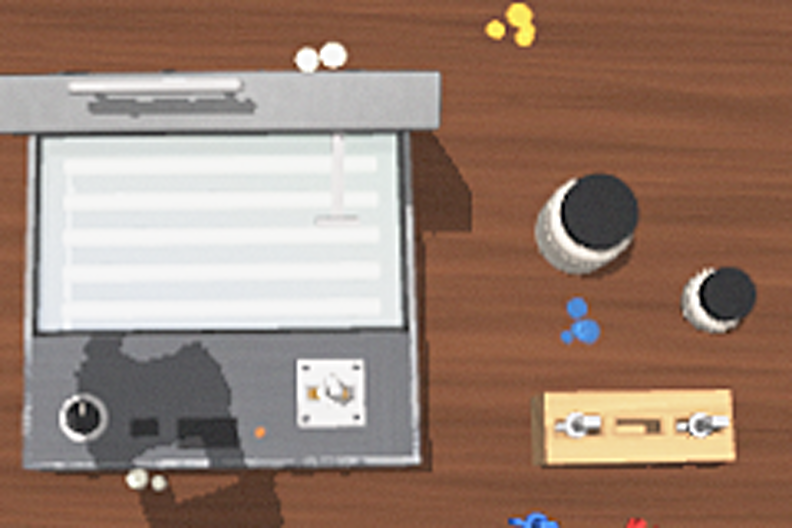

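```bash
python3 - <<'E'
from h import *
i=cv2.imread("pics/t27.png");a=cv2.resize(i[200:240,322:362],None,fx=9,fy=9,interpolation=cv2.INTER_CUBIC);b=cv2.resize(i[210:250,400:465],None,fx=6,fy=6,interpolation=cv2.INTER_CUBIC)
o=np.zeros((360,760,3),np.uint8);o[:360,:360]=a;o[:240,365:755]=b;cv2.imwrite("pics/t28.png",o)
c=ctrl.get_calibration("top")
for n,p,z in[("kh",[.4877,-.0045],.09)]:
    for h in(0,.003,.036,.053): print(h,proj(c,[p[0]+.001,p[1]-.002,z+h])*9-[322*9,200*9])
E
```

```text
0 [159.83511483 168.54154106]
0.003 [160.34359086 167.69735059]
0.036 [166.12180439 158.10373613]
0.053 [169.23734769 152.93065921]
```

View pics/t28.png

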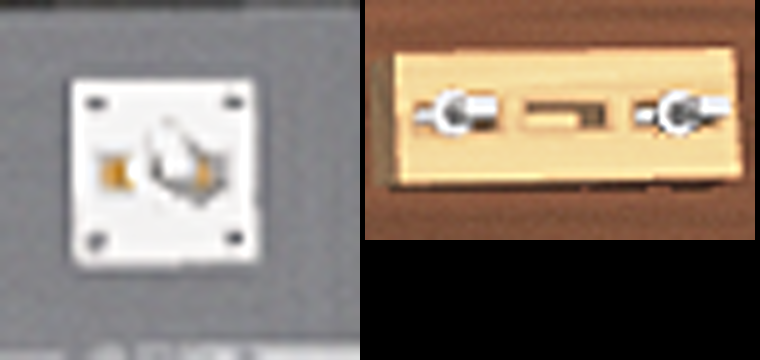

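arm_command --rows '[[[0,0,0.8],[0.01,0,0.04],-0.35],[[0,0,0.8],[0.02,0,0.045],-0.35],[[0,0,0],[0.03,0,0.045],-0.35],[[0,0,0],[0.03,0,0.045],-0.35],[[0,0,0],[0.03,0,0.045],-0.35],[[0,0,0],[0.03,0,0.045],-0.35],[[0,0,0],[0.02,0,0.03],-0.35],[[0,0,0],[0,0,0],-0.35],[[0,0,0],[0,0,0],-0.35],[[0,0,0],[0,0,0],-0.35]]'

```text
time: 45.8
tcp_pos: [0.5142, 0.0096, 0.2592]
ee_rot: [0.495, 0.502, -0.493, 0.51]
contact_force: [-0.1, -0.1, 1.0]
grip_width: 0.0278
```

```bash
python3 - <<'E'
from h import *
plan([.4886,-.0047,.2],np.radians(2.2))
c=ctrl.get_calibration("wrist");i=ctrl.capture("wrist");cv2.imwrite("pics/w29.png",i)
p=proj(c,[.4877,-.0047,.09]);print(p)
x,y=int(p[0])-60,int(p[1])-50
crop(i,x,y,120,100,6,"pics/w29c.png")
for h in(.003,.053): print(h,(proj(c,[.4877,-.0047,.09+h])-[x,y])*6)
E
```

```text
t 45.8 tcp [0.5142 0.0096 0.2592] yaw 1.38 j6 -0.224 F [-0.1 -0.1  1. ] w 0.0278
shift tool xyz [ 0.0591 -0.0265  0.0134] rot [-0.82  0.31 -0.53]  after-rot shift [ 0.0592 -0.0261  0.0133]
[289.52151861 192.54836663]
0.003 [361.80310999 308.43145197]
0.053 [335.59533732 410.06931656]
```

View pics/w29c.png

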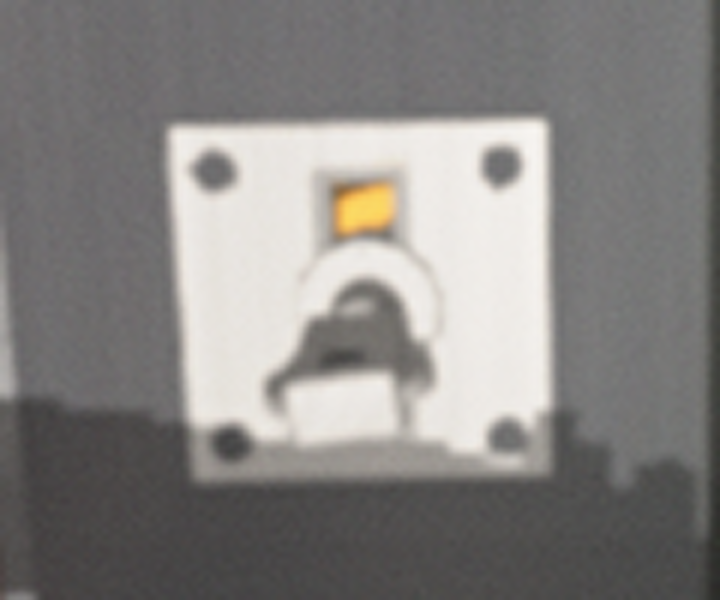

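```bash
python3 - <<'E'
from station import ctrl
print(ctrl.job_done()); print(ctrl.state()["time"])
E
```

```text
the job is handed in; nothing more can be done
None
the job is handed in; nothing more can be done
```

The lid is unlocked and stands open at about 1.22 rad (70 degrees). I handed the job in at about 46 s of the 72 s allowed.

**Keys**
- **Slot 0 key:** it went fully home but was stopped hard after about 25 degrees, with roughly 1 N m of torque. While I was testing it the key slid sideways under the plate and slipped out of the grip on the first pull. I gripped it again, centred it, drew it out and put it back in slot 0, where it stands upright and home.
- **Slot 1 key:** this is the one that fits. It turned with almost no torque (0.02–0.1 N m). I turned it about 85–90 degrees, to where the stop should be, and left it in the lock.
- **Slot 2 key:** I never needed to touch it.

**Last checks**
- **Key in the lock:** the wrist picture shows its collar within about 2 mm of the keyhole centre and its head within about 2 mm of where an upright, fully home key should be.
- **Key block:** the top picture shows both other keys standing in it.
- **Lid:** the 1.22 rad comes from where the gripper was just before I let go. That estimate put the bar about 7 mm farther from the hinge than nominal, probably because it slid in the pads. The scene picture afterwards shows the lid standing upright.
- **Jar, pot, squeegee and the red and blue look-alikes:** they look unmoved, judged by eye only.
- **Gripper:** it was clear of everything, with the force reading near zero.

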